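Fit the backup battery and close the cover of an access controller

TASK

Finish assembling the door-access controller that is screwed to the test board: set the backup battery upright and flat on the floor of its bay between the two black stops, terminals towards the circuit board. Then put the loose cover on: tilt it to slip its tongue under the keeper, and press the other end down until the sprung catch snaps over its ledge and the cover sits level on the rim all round. Leave the file, screwdriver, pliers and caliper lying where they are.

Things in the scene. Friction and masses are not known exactly. Their poses are not given: they have to be found in the camera images.
- controller: Fixed plywood test board 240 x 100 x 12 mm with the open grey steel base of the controller on it. Origin: centre of the board's underside; x along its length to the keeper end, z up. In mm: base x +-92, y +-32, floor z 15, rim z 36; the rim's inner edges y +-24; circuit board x 27..85, up to z 34. Its -x end has the catch between two fixed posts (x -112..-101.5, y +-13..20, tops z 47).
- cover: Loose light-grey plastic cover, shell open below, 184 x 64 x 46 mm, walls 3 mm, 0.19 kg; gripped across its 64 mm width. Origin: centre of its underside, x along its length to the tongue, z up. In mm: tongue x 92..103, y +-18, z 0..4; ledge for the catch at the other end x -100..-92, y +-17, z 0..5.
- battery: Loose dark sealed battery, 97 x 43 x 52 mm, about 0.45 kg, with two flat brass terminals 5 mm high on top at its +x end (x 38..44, y +-13 mm). Origin: centre of its underside, x along its length to the terminals, z up. Bottom edges bevelled 2 mm.
- battery_bay (a point): Point on the base's floor where the centre of the battery's underside belongs, (-32, 0, 15 mm) of the controller, axes as the controller. Two black stop bars 15 mm high stand at x +-51 mm from here (2.5 mm play each way); the rim 21 mm above the floor leaves the same play in y.
- battery_terminals (a point): Point on top of the battery between its terminals, (41, 0, 52 mm) of the battery.
- keeper_mouth (a point): Point on the shelf for the tongue right below the front edge of the keeper's lip, (97, 0, 36 mm) of the controller, axes as the controller. The slot under the lip is 6 mm high, 39 mm wide and 8.5 mm deep to its back wall; the lip's top is 15 mm above the shelf. The shelf is level with the rim and begins 13 mm before the lip.
- cover_seat (a point): Where the seated cover's origin belongs, (0, 0, 36 mm) of the controller, at rim height, axes as the controller; play about 2 mm in x and y. Four ribs 4 mm high on the long rims (y +-24..27, x +-32..68 mm) then stand inside the cover's skirt with 1.8 mm play.
- cover_tongue (a point): Middle of the lower front edge of the cover's tongue, (103, 0, 0 mm) of the cover.
- cover_press (a point): Point on the cover's top at the ledge end, with thumb ridges, (-77, 0, 46 mm) of the cover; the place to press.
- controller_catch (a joint): Sprung steel catch at the base's -x end; slides out along the controller's -x: 0 home, 0.009 m fully back, spring 2 to 5 N. In controller mm: nose tip x -95, underside z 42.6; the slope above it (to x -106 at z 62) lets the cover's ledge push it back about 5 mm from above, then it snaps over the ledge.
- file_flat: bystander: needle file 205 mm long lying on the bench
- screwdriver_yellow: bystander: screwdriver with yellow handle, 144 mm, lying on the bench
- pliers: bystander: pliers, 176 mm, lying behind the work
- caliper: bystander: digital caliper, 238 mm, lying behind the work

How it is judged:
By the outcome, as a careful person would: the job done as asked, in the order asked, and still so for the second after the job is handed in, with the robot touching nothing.
It also fails if it takes over 69 s, if anything falls off the work surface, if the arm or the gripper's body presses on something with over 40 N, if the wrist force passes 120 N, or if a joint passes its speed limit or range.

ROBOT

A 7-joint arm with a two-finger parallel gripper is mounted at the origin on a cart in front of the work surface, level with it; the furniture and walls round the work are solid. World frame = base frame: x ahead of the robot, y to its left, z up, the work surface at z = 0. Lengths are in m, angles in degrees, forces in N, time in s.
With the tool pointing down it reaches from about 0.425 to 0.8 m from the base axis. Payload 8.3 kg.
Tool frame: the origin (TCP) lies at the very end of the fingers, on their centre line; the grasp point (between the pads) lies env.grip_depth behind it (env.grip_depth is the distance from the TCP to the grasp point, in m); z points along the fingers, y is the direction in which the jaws open and shut (so a half turn about z gives the same grasp; the last joint's range is limited). The gripper opens to 85 mm and grips with 20 to 120 N. Pads are 22 mm wide; open, the fingers measure 114 mm over their backs; the gripper's body (76 mm by 85 mm) begins 54 mm behind the grasp point. The pads swing forward as they close: fully open they stand 13 mm farther back than shut.
Start: joints at [-3.604, 21.967, 0.94, 78.501, -0.361, 79.538, -2.664], TCP at [0.625, 0, 0.231] pointing down, gripper open.
Joint ranges: [-169.22, 169.22], [-14.56, 117.87], [-87.37, 89.26], [10.42, 133.3], [-82.24, 262.24], [0.94, 117.77], [-172.7, 172.7]. Speed limits (degrees/s): [136.94, 136.94, 172.46, 172.46, 180, 180, 180].

INTERFACE

Orientations are given as [roll, pitch, yaw] about the fixed x, y, z axes, in that order (R = Rz(yaw) Ry(pitch) Rx(roll)).
In Python, from station import env gives the robot as it stands. The module is installed in compiled form; this text tells all that it offers.
- The arm moves only by the tool send_rows, never from a script. Its argument "motion" is a list of rows, each a list of 3 entries, a list of its own where there are three numbers: the shift along the world's x, y, z in m, then the turn, a rotation vector about the world's x, y, z in rad, then the opening, from 0 (shut) to 1 (fully open). A call has 1 to 12 rows; each row is the pose to reach, as a shift and turn from the pose commanded when the call began; what a row does not reach only later rows make up. A row lasts 1/12 s, in which the tool goes at most 41.7 mm and 7.16 degrees, less where a joint would pass 70% of its speed; a pose out of reach is approached as far as the arm can. A call with a gripper value outside its range is refused whole. The fingers move at their own pace and stop on an object; "force" is the grip in N (left out, the last holds). Time passes only in rows, so rows that repeat a pose let the fingers close. It gives the time, the measured TCP pose, the force and the opening at its end, in the units of the state.
- env.read_state(): the state, without advancing time (a new reading comes with each control period).
- env.grab_frame(name): name is "scene" or "side" or "wrist"; returns a dict with "img" (420x560x3 uint8, red, green, blue), "fovy" (degrees; the focal length in pixels is half the picture's height over the tangent of half this angle, whatever the lens; pixels are square), "cx", "cy" (the principal point, pixels), "view" (4x4, takes a point from world to camera coordinates); the wrist camera has in their place "tool_from_camera" (4x4, takes a point from camera to tool coordinates, whose origin is the TCP and whose axes are the flange's). Camera axes: x right, y down, z forward; pixel columns grow to the right and rows downward; lengths in m; the calibration is good to about 2 mm. A picture is of the moment at which its call begins: read the wrist's pose just before it. There is no depth.
- env.close_job(): hands the job in, once; it reports no verdict.
The state is a dict: "t": time; "joint_pos": joint angles; "joint_vel": joint speeds; "joint_efforts": joint torques, N m; "tool_pos": TCP position; "tool_rot": TCP orientation; "contact_force": force on the tool from outside, world axes, zero at the start; "wrist_torque": the same for the moment, N m; "opening": finger opening in m.
Only numpy, scipy, OpenCV 4.12 (cv2) and the standard library are available. Lean on these libraries where they do the work, as an engineer would, in place of code of your own. Each camera call takes 0.05 s, during which the arm holds its last target.

## Working session

There is one attempt and no reset: what is moved stays moved. The work goes in short steps, Python scripts to look and compute and a tool call to move; the robot and the scene stay as the last step left them, time stands still between calls to the robot, and variables do not carry over. Pictures are saved under pics/ and viewed, and the job is handed in when it is done.

Besides the shell and the picture viewer there is one more tool, called after ">>>" as name(argument=value, ...) on one line, values as JSON. send_rows: Moves the arm, as the interface text tells. Its arguments: {"type":"object","properties":{"motion":{"type":"array","items":{"type":"array"}},"force":{"type":"number"}},"required":["motion"]}

```bash
mkdir -p pics; ls; cat > h.py <<'E'
from station import env
import cv2,numpy as np
def snap(n,tag):
    f=env.grab_frame(n); cv2.imwrite(f'pics/{tag}.png',cv2.cvtColor(f['img'],cv2.COLOR_RGB2BGR)); return f
E
python3 - <<'E'
from h import *
import pickle
s=env.read_state();print(s,env.grip_depth)
for n in ['scene','side','wrist']:
    f=snap(n,n+'0'); pickle.dump(f,open(f'{n}0.pkl','wb')); print({k:v for k,v in f.items() if k!='img'})
E
```

```text
pics
{'t': 0.0, 'joint_pos': array([-3.60472645, 22.01412123,  0.93998285, 78.56101195, -0.35749066,
       79.53596322, -2.66336664]), 'joint_vel': array([-0.01834142, -0.02932631, -0.07055759, -0.01505099,  0.00173689,
       -0.10741875,  0.06759052]), 'joint_efforts': array([-4.50568632e-04, -6.27588844e+01,  8.43669288e-01, -3.71825659e+01,
        1.65239023e-02,  1.39937960e-02, -1.08329079e-04]), 'tool_pos': array([6.24514707e-01, 5.44642365e-06, 2.30293762e-01]), 'tool_rot': array([-1.79891944e+02,  5.93056795e-03,  9.00043119e+01]), 'contact_force': array([-0.09853215, -0.27768427,  0.23396938]), 'wrist_torque': array([ 0.00981194, -0.01551425,  0.05435844]), 'opening': 0.08532109085733339} 0.0187
{'fovy': 46.68890250984981, 'cx': 277.79570329186157, 'cy': 213.0221726244397, 'view': array([[-0.87266818, -0.48813412,  0.0132413 ,  0.48649869],
       [-0.28565422,  0.48831391, -0.82459153,  0.21839377],
       [ 0.39604535, -0.72337722, -0.56557358,  0.81298429],
       [ 0.        ,  0.        ,  0.        ,  1.        ]])}
{'fovy': 43.29020924385883, 'cx': 285.5904433593958, 'cy': 217.00420590757167, 'view': array([[-0.86411556, -0.50283438,  0.02149138,  0.49120776],
       [-0.33800547,  0.54816105, -0.76503057,  0.23161583],
       [ 0.37290293, -0.66833902, -0.64363527,  0.76766771],
       [ 0.        ,  0.        ,  0.        ,  1.        ]])}
{'fovy': 66.68269961181707, 'cx': 281.3348001046742, 'cy': 216.72583943352444, 'tool_from_camera': array([[ 1.02136770e-03, -9.65503966e-01, -2.60386344e-01,
         6.58196356e-02],
       [ 9.99999475e-01,  9.64704641e-04,  3.45413684e-04,
         1.05683844e-03],
       [-8.23023670e-05, -2.60386560e-01,  9.65504445e-01,
        -1.42181030e-01],
       [ 0.00000000e+00,  0.00000000e+00,  0.00000000e+00,
         1.00000000e+00]])}
```

View pics/scene0.png

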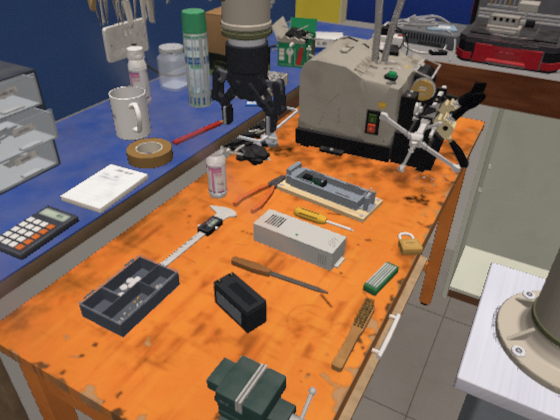

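View pics/side0.png

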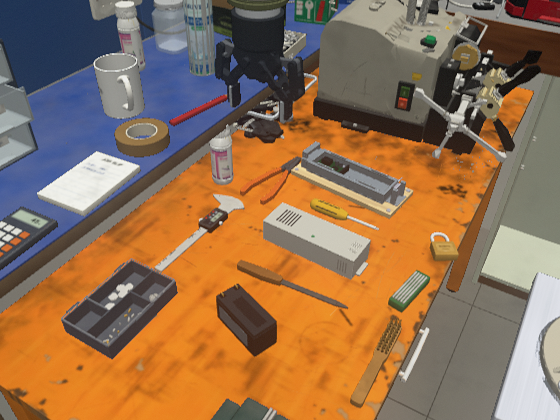

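View pics/wrist0.png

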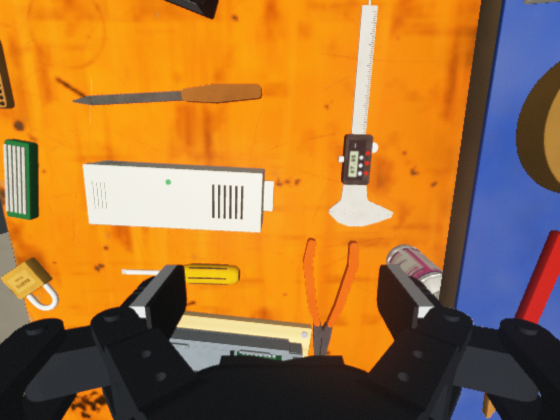

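```bash
python3 - <<'E'
from h import *
a=cv2.imread('pics/scene0.png');b=cv2.imread('pics/side0.png')
def c(im,x,y,w,h,k): return cv2.resize(im[y:y+h,x:x+w],None,fx=k,fy=k,interpolation=cv2.INTER_CUBIC)
o=np.hstack([c(a,205,265,70,75,5.6),c(b,205,275,80,85,4.94)[:420]])
cv2.imwrite('pics/bat.png',o)
cv2.imwrite('pics/ctl.png',c(b,280,130,150,100,5.3))
cv2.imwrite('pics/cov.png',c(b,250,190,130,95,6))
E
```

```text
(no output)
```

View pics/bat.png

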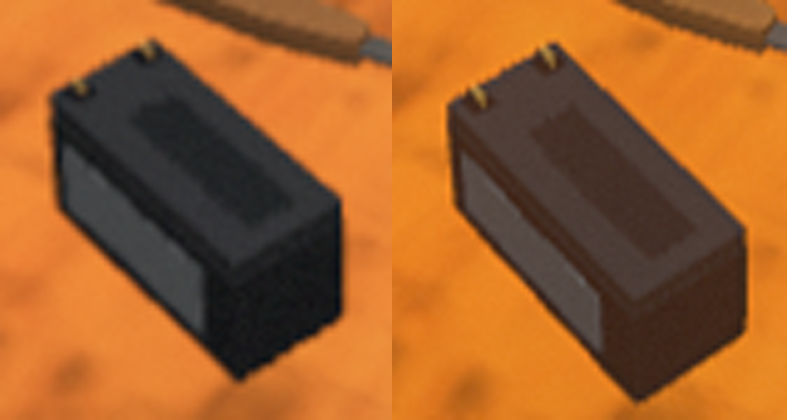

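View pics/ctl.png

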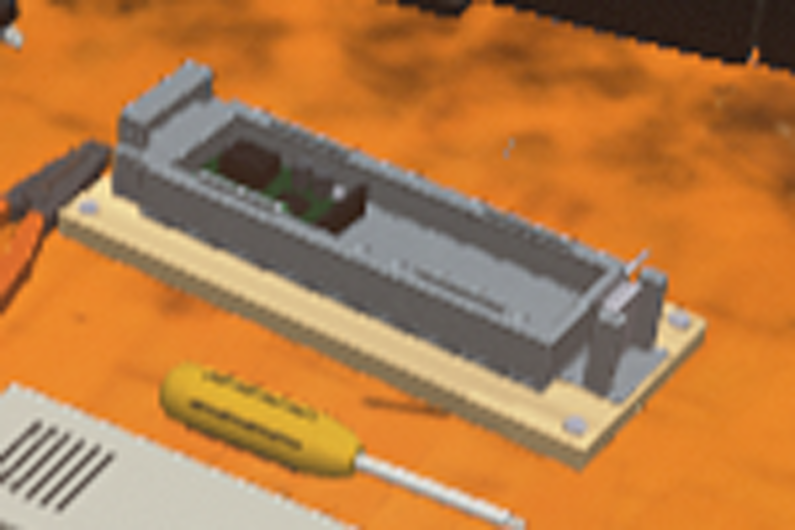

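View pics/cov.png

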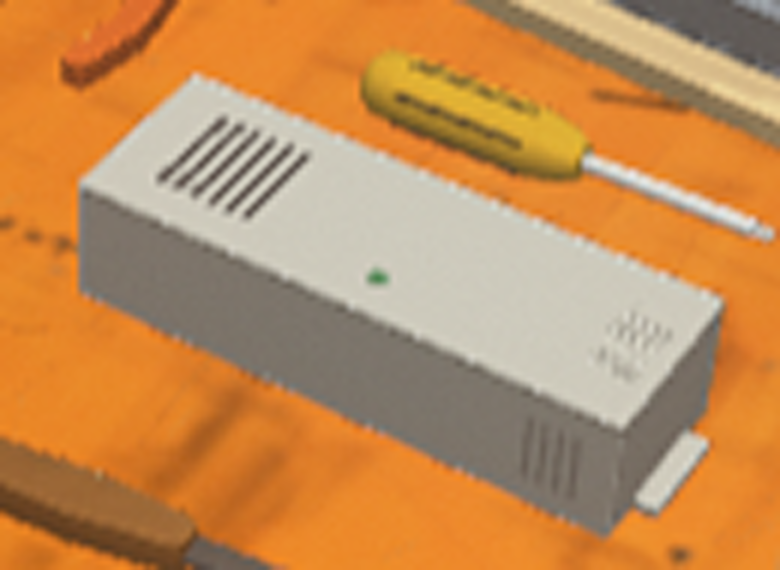

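```bash
cat >> h.py <<'E'
from scipy.optimize import least_squares
from scipy.spatial.transform import Rotation as R
import pickle
def proj(f,P,tool=None):
    P=np.atleast_2d(P).astype(float)
    if 'view' in f: V=np.array(f['view'])
    else:
        T=np.eye(4);T[:3,:3]=R.from_euler('xyz',tool[1],degrees=True).as_matrix();T[:3,3]=tool[0]
        V=np.linalg.inv(T@np.array(f['tool_from_camera']))
    c=P@V[:3,:3].T+V[:3,3]; fl=210/np.tan(np.radians(f['fovy']/2))
    return c[:,:2]/c[:,2:]*fl+[f['cx'],f['cy']]
def fit(obs,x0,z=0.0):
    # obs: list of (frame,tool,[(mm xyz,(u,v))...])
    def pts(p,m):
        m=np.array(m)/1000;c,s=np.cos(p[2]),np.sin(p[2])
        return np.c_[p[0]+c*m[:,0]-s*m[:,1],p[1]+s*m[:,0]+c*m[:,1],m[:,2]+z]
    def r(p): return np.concatenate([(proj(f,pts(p,[o[0] for o in l]),t)-np.array([o[1] for o in l])).ravel() for f,t,l in obs])
    s=least_squares(r,x0,loss='soft_l1',f_scale=2.); print('x,y mm, yaw',s.x[:2]*1000,np.degrees(s.x[2]));print(np.round(r(s.x).reshape(-1,2),1).tolist()); return s.x
E
python3 - <<'E'
from h import *
S=pickle.load(open('scene0.pkl','rb'));D=pickle.load(open('side0.pkl','rb'));W=pickle.load(open('wrist0.pkl','rb'))
bs=[((48.5,21.5,52),(214.3,282)),((48.5,-21.5,52),(232.7,272.1)),((-48.5,-21.5,52),(265.7,300.7)),((-48.5,21.5,52),(247,313.6)),((-48.5,21.5,2),(247.9,332.9)),((-48.5,-21.5,2),(265.7,321.8))]
bd=[((48.5,21.5,52),(216.3,296.3)),((48.5,-21.5,52),(238.4,283.5)),((-48.5,-21.5,52),(276.5,322)),((-48.5,21.5,52),(254.6,335.7)),((-48.5,21.5,2),(255.2,356.4))]
fit([(S,None,bs)],[.5,.2,0]);fit([(D,None,bd)],[.5,.2,0]);fit([(S,None,bs),(D,None,bd)],[.5,.2,0])
cd=[((-120,-50,12),(413,190.8)),((-120,50,12),(389.8,215.8)),((120,50,12),(291.7,169.2)),((-92,32,36),(382.8,195.1))]
fit([(D,None,cd)],[.5,-.1,0])
o=lambda x,y:(250+x/6,190+y/6)
vd=[((92,32,46),o(80,185)),((92,-32,46),o(197,75)),((-92,-32,46),o(722,300)),((-92,32,46),o(622,430)),((92,32,0),o(80,290)),((-92,32,0),o(608,535))]
fit([(D,None,vd)],[.5,.1,0])
vw=[((92,32,46),(266,168)),((92,-32,46),(263,232)),((-92,-32,46),(89,222)),((-92,32,46),(85,164))]
t=([.6245,0,.2303],[-179.89,.006,90.004])
fit([(W,t,vw)],[.5,.1,0])
a=cv2.imread('pics/wrist0.png')
cv2.imwrite('pics/w0c.png',cv2.resize(a[140:260,70:290],None,fx=3.6,fy=3.6,interpolation=cv2.INTER_CUBIC))
E
```

```text
x,y mm, yaw [513.74753846 214.44081192] -20.29169372988975
[[-1.5, -0.3], [0.0, -0.9], [1.3, 0.2], [-0.4, -0.6], [-0.6, 1.2], [1.3, 0.0]]
x,y mm, yaw [513.56763547 212.9932478 ] -19.911226636320475
[[-0.9, -0.5], [0.1, -0.9], [1.5, -0.8], [-0.2, 0.8], [-0.3, 1.2]]
x,y mm, yaw [513.63613613 213.64737636] -20.14133741285854
[[-1.3, -0.5], [0.2, -1.1], [1.7, -0.1], [-0.0, -0.9], [-0.2, 0.9], [1.6, -0.3], [-1.1, -0.4], [-0.0, -0.7], [1.2, -0.4], [-0.7, 1.1], [-0.7, 1.5]]
x,y mm, yaw [ 536.65032765 -216.36580969] -8.112562936958332
[[0.9, 0.3], [-0.5, -0.5], [-0.8, -0.1], [0.4, 0.2]]
x,y mm, yaw [509.62196258  -3.50320845] -3.250864510660807
[[-0.5, -0.9], [-0.2, -0.8], [1.0, -0.3], [0.3, -0.3], [-0.4, 0.6], [-0.2, 1.4]]
x,y mm, yaw [515.57387931  -1.51203258] -2.5756237118136713
[[-0.7, 2.7], [0.3, -1.5], [1.8, 0.9], [-1.1, -1.7]]
```

View pics/w0c.png

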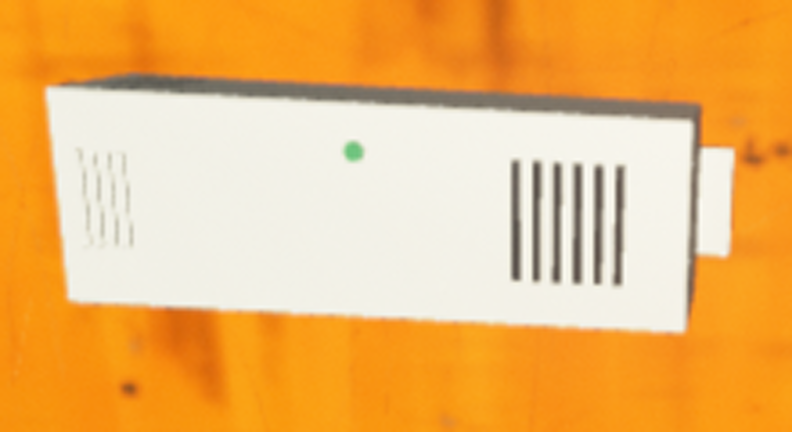

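>>> send_rows(motion=[[[-0.01, -0.04, 0], [0, 0, 0], 1], [[-0.02, -0.08, 0], [0, 0, 0], 1], [[-0.03, -0.12, 0], [0, 0, 0], 1], [[-0.04, -0.16, 0], [0, 0, 0], 1], [[-0.05, -0.2, 0], [0, 0, 0], 1], [[-0.06, -0.24, 0], [0, 0, 0], 1], [[-0.075, -0.27, 0], [0, 0, 0], 1], [[-0.075, -0.27, 0], [0, 0, 0], 1], [[-0.075, -0.27, 0], [0, 0, 0], 1], [[-0.075, -0.27, 0], [0, 0, 0], 1]])

```text
t: 0.98
tool_pos: [0.5501, -0.2694, 0.231]
tool_rot: [-180.0, -0.1, 90.0]
contact_force: [0.9, 0.5, 0.0]
opening: 0.0853
```

```bash
python3 - <<'E'
from h import *
s=env.read_state();f=snap('wrist','w1');g=snap('side','d1');h=snap('scene','s1')
pickle.dump((s,f,g,h),open('1.pkl','wb'));print(s['tool_pos'],s['tool_rot'],s['t'])
a=cv2.imread('pics/w1.png');cv2.imwrite('pics/w1b.png',cv2.resize(a[:300],None,fx=1.42,fy=1.42))
E
```

```text
[ 0.55005799 -0.26944752  0.23097689] [-1.79983878e+02 -5.03903983e-02  8.99973213e+01] 0.9833
```

View pics/w1.png

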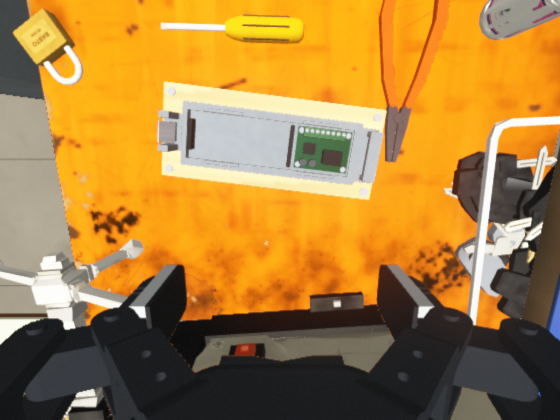

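```bash
python3 - <<'E'
from h import *
a=cv2.imread('pics/w1.png')
cv2.imwrite('pics/w1c.png',cv2.resize(a[75:205,150:395],None,fx=3.2,fy=3.2,interpolation=cv2.INTER_CUBIC))
E
```

```text
(no output)
```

View pics/w1c.png

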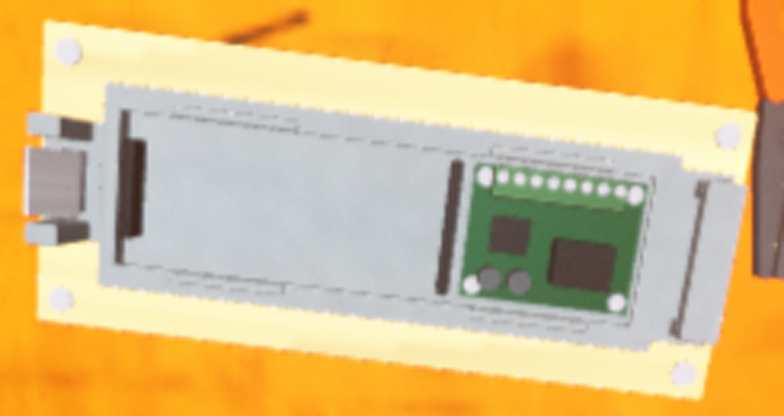

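```bash
python3 - <<'E'
from h import *
s,W,D,S=pickle.load(open('1.pkl','rb'));t=(s['tool_pos'],s['tool_rot'])
o=lambda x,y:(150+x/3.2,75+y/3.2)
w=[((-120,50,12),o(46,20)),((120,50,12),o(757,110)),((120,-50,12),o(705,398)),((-120,-50,12),o(38,320)),((-92,32,36),o(107,85)),((-92,-32,36),o(100,287))]
cd=[((-120,-50,12),(413,190.8)),((-120,50,12),(389.8,215.8)),((120,50,12),(291.7,169.2)),((-92,32,36),(382.8,195.1))]
p=fit([(W,t,w)],[.54,-.2,-.1]);p=fit([(W,t,w),(D,None,cd)],[.54,-.2,-.1])
a=cv2.imread('pics/w1.png')
c=lambda x,y,z:((p[0]+(np.cos(p[2])*x-np.sin(p[2])*y)/1000),(p[1]+(np.sin(p[2])*x+np.cos(p[2])*y)/1000),z/1000)
def draw(a,f,t,off,k):
    b=cv2.resize(a,None,fx=k,fy=k)
    for L in [[(-120,-50,12),(120,-50,12),(120,50,12),(-120,50,12)],[(-92,-32,36),(92,-32,36),(92,32,36),(-92,32,36)],[(-83,-21.5,15),(17,-21.5,15),(17,21.5,15),(-83,21.5,15)],[(-92,-24,36),(85,-24,36),(85,24,36),(-92,24,36)],[(97,-20,51),(97,20,51)]]:
        q=((proj(f,[c(*v) for v in L],t)-off+.5)*k).astype(np.int32);cv2.polylines(b,[q],True,(255,0,255),1)
    return b
cv2.imwrite('pics/ov1.png',draw(a[75:205,150:395],W,t,np.array([150,75]),3.2))
d=cv2.imread('pics/d1.png');cv2.imwrite('pics/ov1d.png',draw(d[130:230,280:430],D,None,np.array([280,130]),5.3))
E
```

```text
x,y mm, yaw [ 540.80522846 -217.01284169] -6.624033463782711
[[-0.6, 0.1], [1.5, -0.1], [0.2, 0.5], [0.0, 0.7], [-0.4, -1.0], [-0.5, 0.2]]
x,y mm, yaw [ 540.35814086 -217.0039718 ] -6.658925302545846
[[-1.0, 0.0], [1.1, -0.0], [-0.2, 0.5], [-0.4, 0.6], [-0.8, -1.1], [-0.9, 0.1], [-0.6, -1.4], [-0.8, -1.9], [-2.5, 0.1], [-0.3, -1.0]]
```

View pics/ov1.png

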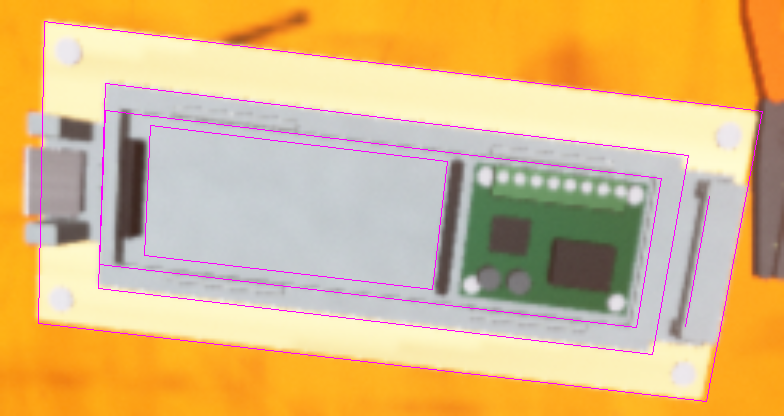

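View pics/ov1d.png

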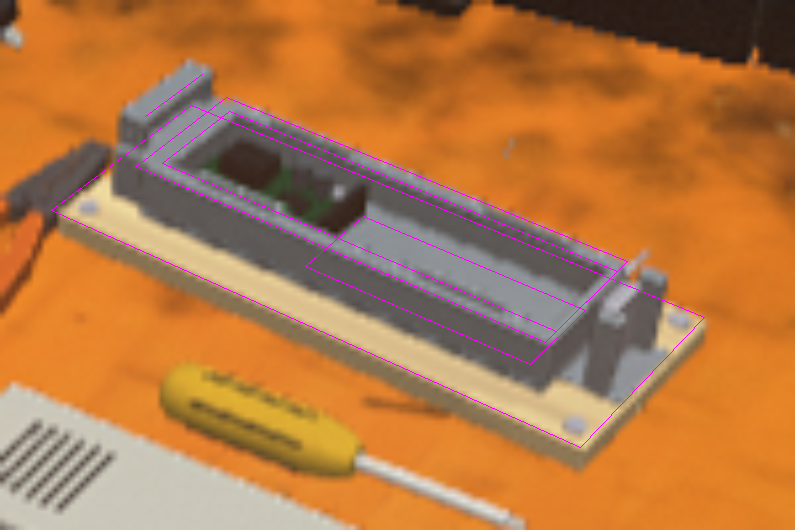

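>>> send_rows(motion=[[[-0.003, 0.04, 0], [0, 0, 0.1], 1], [[-0.006, 0.08, 0], [0, 0, 0.2], 1], [[-0.009, 0.12, 0], [0, 0, 0.32], 1], [[-0.012, 0.16, 0], [0, 0, 0.44], 1], [[-0.015, 0.2, 0], [0, 0, 0.56], 1], [[-0.018, 0.24, 0], [0, 0, 0.68], 1], [[-0.021, 0.28, 0], [0, 0, 0.8], 1], [[-0.024, 0.32, 0], [0, 0, 0.92], 1], [[-0.027, 0.36, 0], [0, 0, 1.04], 1], [[-0.03, 0.4, 0], [0, 0, 1.14], 1], [[-0.033, 0.44, -0.01], [0, 0, 1.22], 1], [[-0.036, 0.475, -0.02], [0, 0, 1.22], 1]])

```text
t: 2.13
tool_pos: [0.5131, 0.2095, 0.212]
tool_rot: [179.9, 0.1, 160.4]
contact_force: [1.1, 0.0, -0.7]
opening: 0.0852
```

>>> send_rows(motion=[[[0, 0.009, -0.01], [0, 0, 0], 1], [[0, 0.009, -0.01], [0, 0, 0], 1], [[0, 0.009, -0.01], [0, 0, 0], 1]])

```text
t: 2.38
tool_pos: [0.5132, 0.2149, 0.2007]
tool_rot: [-179.9, -0.1, 160.1]
contact_force: [-0.1, -0.9, 0.3]
opening: 0.0856
```

```bash
python3 - <<'E'
from h import *
s=env.read_state();f=snap('wrist','w2')
pickle.dump((s,f),open('2.pkl','wb'));print(s['tool_pos'],s['tool_rot'],s['t'],s['joint_pos'])
E
```

```text
[0.51316856 0.21486222 0.20066951] [-1.79927230e+02 -6.66995108e-02  1.60057785e+02] 2.3833 [-11.86657715  15.50987993 -17.1731584   91.53821143   4.71535885
  73.76340811  40.27952909]
```

View pics/w2.png

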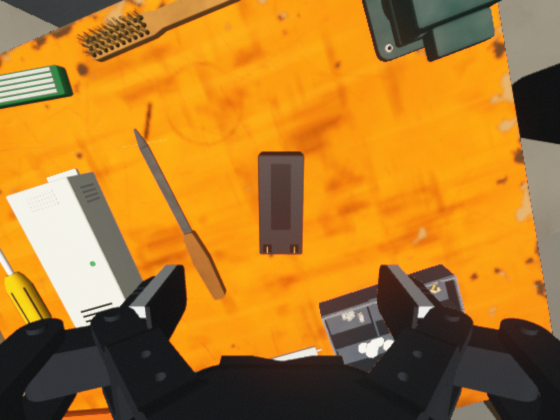

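```bash
python3 - <<'E'
from h import *
a=cv2.imread('pics/w2.png')
cv2.imwrite('pics/w2c.png',cv2.resize(a[140:265,240:320],None,fx=4.8,fy=4.8,interpolation=cv2.INTER_CUBIC))
E
```

```text
(no output)
```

View pics/w2c.png

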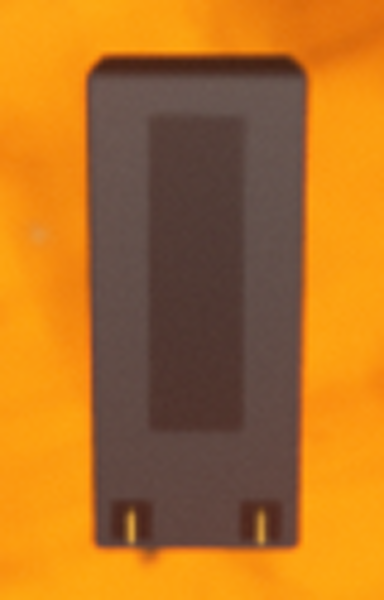

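```bash
python3 - <<'E'
from h import *
s,W=pickle.load(open('2.pkl','rb'));t=(s['tool_pos'],s['tool_rot'])
o=lambda x,y:(240+x/4.8,140+y/4.8)
w=[((-48.5,21.5,52),o(306,77)),((-48.5,-21.5,52),o(88,77)),((48.5,-21.5,52),o(97,546)),((48.5,21.5,52),o(299,546))]
fit([(W,t,w)],[.51,.21,-.35])
E
```

```text
x,y mm, yaw [517.26381193 213.47581862] -19.78378014839779
[[1.3, -1.4], [-1.3, -1.4], [-1.0, 2.0], [1.0, 1.9]]
```

>>> send_rows(motion=[[[0.003, -0.001, -0.04], [0, 0, 0], 1], [[0.003, -0.001, -0.08], [0, 0, 0], 1], [[0.003, -0.001, -0.12], [0, 0, 0], 1], [[0.003, -0.001, -0.15], [0, 0, 0], 1], [[0.003, -0.001, -0.174], [0, 0, 0], 1], [[0.003, -0.001, -0.174], [0, 0, 0], 1], [[0.003, -0.001, -0.174], [0, 0, 0], 1], [[0.003, -0.001, -0.174], [0, 0, 0], 0.4], [[0.003, -0.001, -0.174], [0, 0, 0], 0.4], [[0.003, -0.001, -0.174], [0, 0, 0], 0.4], [[0.003, -0.001, -0.174], [0, 0, 0], 0.4], [[0.003, -0.001, -0.174], [0, 0, 0], 0.4]], force=60)

```text
t: 3.43
tool_pos: [0.5183, 0.2134, 0.0293]
tool_rot: [179.9, 0.1, 159.9]
contact_force: [-1.3, -1.1, 8.2]
opening: 0.0422
```

>>> send_rows(motion=[[[0, 0, 0], [0, 0, 0], 0.2], [[0, 0, 0], [0, 0, 0], 0.2], [[0, 0, 0], [0, 0, 0], 0.2], [[0, 0, 0], [0, 0, 0], 0.2]], force=60)

```text
t: 3.77
tool_pos: [0.5183, 0.2134, 0.0293]
tool_rot: [179.9, 0.2, 159.9]
contact_force: [-0.9, -1.8, 8.2]
opening: 0.0412
```

```bash
python3 - <<'E'
from h import *
s=env.read_state();f=snap('wrist','w3');g=snap('side','d3')
pickle.dump((s,f),open('3.pkl','wb'));print(s['tool_pos'],s['tool_rot'],s['t'],s['opening'],s['contact_force'])
a=cv2.imread('pics/d3.png')
b=cv2.resize(a[180:400,150:330],None,fx=2.6,fy=2.6);w=cv2.imread('pics/w3.png')[140:,150:410]
cv2.imwrite('pics/o3.png',np.hstack([b,np.vstack([w,np.zeros((b.shape[0]-w.shape[0],w.shape[1],3),np.uint8)])]))
E
```

```text
[0.51828049 0.21339467 0.029341  ] [1.79897021e+02 1.50670954e-01 1.59897168e+02] 3.7667 0.04122056491041734 [-0.93615179 -1.82250685  8.19939187]
```

View pics/o3.png

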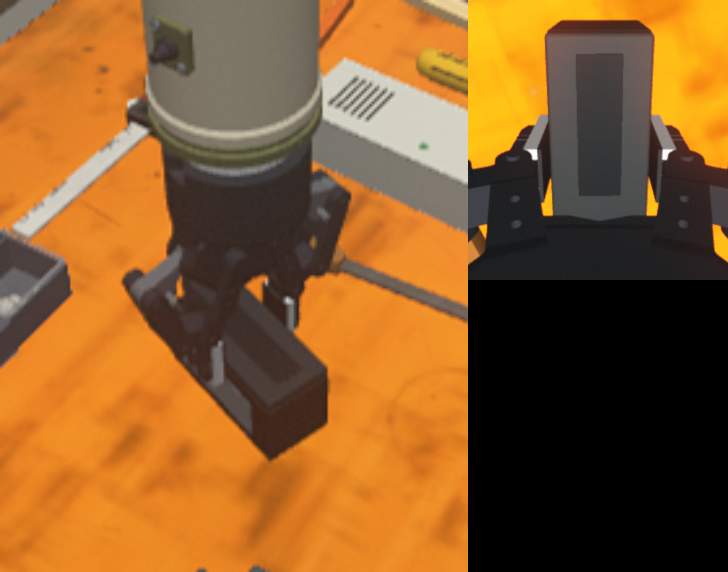

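>>> send_rows(motion=[[[0, 0, 0.02], [0, 0, 0], 0.2], [[0, 0, 0.06], [0, 0, 0], 0.2], [[0, -0.02, 0.1], [0, 0, 0], 0.2], [[-0.001, -0.06, 0.123], [0, 0, 0.03], 0.2], [[-0.002, -0.1, 0.123], [0, 0, 0.06], 0.2], [[-0.003, -0.14, 0.123], [0, 0, 0.09], 0.2], [[-0.004, -0.18, 0.123], [0, 0, 0.12], 0.2], [[-0.005, -0.22, 0.123], [0, 0, 0.15], 0.2], [[-0.006, -0.26, 0.123], [0, 0, 0.18], 0.2], [[-0.007, -0.3, 0.123], [0, 0, 0.21], 0.2], [[-0.007, -0.34, 0.123], [0, 0, 0.235], 0.2], [[-0.007, -0.38, 0.123], [0, 0, 0.235], 0.2]])

```text
t: 4.87
tool_pos: [0.5091, -0.1687, 0.1504]
tool_rot: [-180.0, -0.0, 173.5]
contact_force: [1.1, 0.4, -4.9]
opening: 0.0421
```

>>> send_rows(motion=[[[0, -0.025, 0], [0, 0, 0], 0.2], [[0, -0.04, 0], [0, 0, 0], 0.2], [[0, -0.0465, -0.02], [0, 0, 0], 0.2], [[0, -0.0465, -0.04], [0, 0, 0], 0.2], [[0, -0.0465, -0.06], [0, 0, 0], 0.2], [[0, -0.0465, -0.06], [0, 0, 0], 0.2], [[0, -0.0465, -0.06], [0, 0, 0], 0.2], [[0, -0.0465, -0.06], [0, 0, 0], 0.2]])

```text
t: 5.53
tool_pos: [0.5105, -0.2134, 0.0914]
tool_rot: [-180.0, 0.1, 173.4]
contact_force: [0.6, 0.1, -4.8]
opening: 0.0419
```

```bash
python3 - <<'E'
from h import *
s=env.read_state();f=snap('wrist','w4');g=snap('side','d4');h=snap('scene','s4')
pickle.dump((s,f,g,h),open('4.pkl','wb'));print(s['tool_pos'],s['tool_rot'],s['t'],s['opening'],s['contact_force'])
a=cv2.imread('pics/d4.png');c=cv2.imread('pics/s4.png')
cv2.imwrite('pics/o4.png',np.hstack([cv2.resize(a[80:230,270:420],None,fx=2.6,fy=2.6),cv2.resize(c[100:250,260:410],None,fx=2.6,fy=2.6)]))
E
```

```text
[ 0.51050623 -0.21340272  0.09141641] [-1.79985642e+02  5.49923286e-02  1.73390783e+02] 5.5333 0.041944700051612424 [ 0.61730529  0.11151952 -4.84175337]
```

View pics/o4.png

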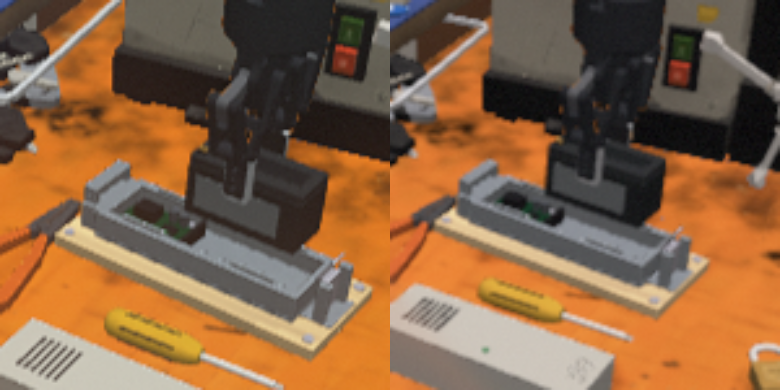

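View pics/w4.png

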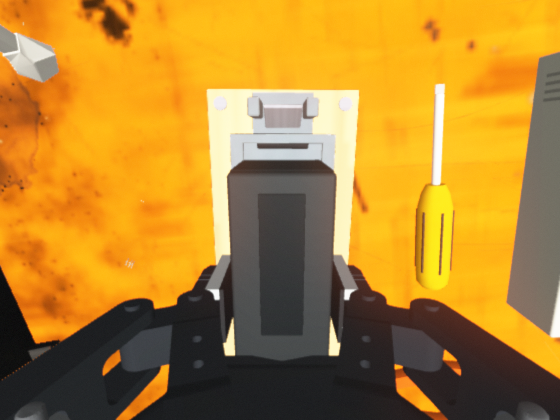

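```bash
python3 - <<'E'
from h import *
a=cv2.imread('pics/w4.png')
cv2.imwrite('pics/w4c.png',cv2.resize(a[85:195,200:365],None,fx=4.8,fy=4.8,interpolation=cv2.INTER_CUBIC))
E
```

```text
(no output)
```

View pics/w4c.png

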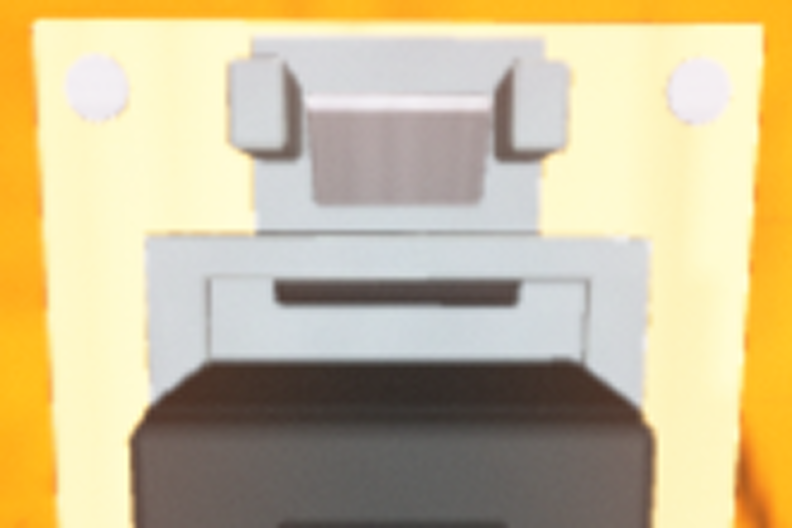

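```bash
python3 - <<'E'
from h import *
s,W,D,S=pickle.load(open('4.pkl','rb'));t=(s['tool_pos'],s['tool_rot'])
o=lambda x,y:(200+x/4.8,85+y/4.8)
w=[((-120,-50,12),o(33,20)),((-120,50,12),o(763,25)),((-92,-32,36),o(147,236)),((-92,32,36),o(650,238)),((-92+8.,-24,36),o(207,277)),((-92+8,24,36),o(587,280))]
p=fit([(W,t,w)],[.54,-.2,-.1])
for q in (p,[.5408,-.217,np.radians(-6.63)]):
  c,n=np.cos(q[2]),np.sin(q[2]); print('bay',q[0]-.032*c,q[1]-.032*n)
b=[((-48.5,-21.5,52),o(132,435)),((-48.5,21.5,52),o(655,435))]
p=fit([(W,t,b)],[.51,-.213,-.115],z=s['tool_pos'][2]-.0293)
E
```

```text
x,y mm, yaw [ 539.45033065 -216.0481374 ] -6.864224552419196
[[-1.0, -1.0], [1.1, -1.2], [-1.2, -0.9], [0.9, -0.7], [0.0, 4.3], [0.1, 4.1]]
bay 0.507679701473955 -0.21222359537079927
bay 0.5090140016485603 -0.21330536756871854
x,y mm, yaw [ 510.71135712 -212.84102057] -6.54376961805722
[[-2.9, 0.1], [2.9, 0.1]]
```

>>> send_rows(motion=[[[-0.0005, 0.0004, -0.01], [0, 0, 0], 0.2], [[-0.0005, 0.0004, -0.02], [0, 0, 0], 0.2], [[-0.0005, 0.0004, -0.025], [0, 0, 0], 0.2], [[-0.0005, 0.0004, -0.029], [0, 0, 0], 0.2], [[-0.0005, 0.0004, -0.033], [0, 0, 0], 0.2], [[-0.0005, 0.0004, -0.033], [0, 0, 0], 0.2]])

```text
t: 6.18
tool_pos: [0.5089, -0.2128, 0.0561]
tool_rot: [180.0, -0.1, 173.4]
contact_force: [-0.1, 0.3, -5.3]
opening: 0.0419
```

>>> send_rows(motion=[[[0, 0, -0.004], [0, 0, 0], 0.2], [[0, 0, -0.008], [0, 0, 0], 0.2], [[0, 0, -0.0105], [0, 0, 0], 0.2], [[0, 0, -0.012], [0, 0, 0], 0.2], [[0, 0, -0.012], [0, 0, 0], 0.2]])

```text
t: 6.6
tool_pos: [0.5092, -0.2129, 0.0448]
tool_rot: [180.0, -0.0, 173.4]
contact_force: [-0.3, -0.2, -4.7]
opening: 0.042
```

>>> send_rows(motion=[[[0, 0, -0.001], [0, 0, 0], 0.2], [[0, 0, -0.002], [0, 0, 0], 0.2], [[0, 0, -0.002], [0, 0, 0], 0.2]])

```text
t: 6.85
tool_pos: [0.5096, -0.2131, 0.0443]
tool_rot: [-180.0, 0.0, 173.4]
contact_force: [-5.0, 1.0, 5.1]
opening: 0.0416
```

>>> send_rows(motion=[[[0, 0, 0], [0, 0, 0], 0.6], [[0, 0, 0], [0, 0, 0], 0.9], [[0, 0, 0], [0, 0, 0], 0.9], [[0, 0, 0], [0, 0, 0], 0.9], [[0, 0, 0.03], [0, 0, 0], 0.9], [[0, 0, 0.07], [0, 0, 0], 0.9], [[0, 0, 0.11], [0, 0, 0], 0.9], [[0, 0, 0.15], [0, 0, 0], 1], [[0, 0, 0.15], [0, 0, 0], 1], [[0, 0, 0.15], [0, 0, 0], 1]])

```text
t: 7.68
tool_pos: [0.5113, -0.2137, 0.1965]
tool_rot: [-179.9, 0.4, 173.4]
contact_force: [-0.8, 0.1, -0.2]
opening: 0.0854
```

```bash
python3 - <<'E'
from h import *
s=env.read_state();f=snap('wrist','w5');g=snap('side','d5');h=snap('scene','s5')
pickle.dump((s,f,g,h),open('5.pkl','wb'));print(s['tool_pos'],s['tool_rot'],s['t'],s['opening'],s['contact_force'])
a=cv2.imread('pics/d5.png');c=cv2.imread('pics/w5.png')
cv2.imwrite('pics/o5.png',np.hstack([cv2.resize(a[110:230,280:420],None,fx=3,fy=3)]))
cv2.imwrite('pics/w5c.png',cv2.resize(c[120:320,200:370],None,fx=3,fy=3,interpolation=cv2.INTER_CUBIC))
E
```

```text
[ 0.5112828  -0.21371434  0.19652433] [-179.90559232    0.3643185   173.36574538] 7.6833 0.08538670257005647 [-0.84515955  0.12511652 -0.22672341]
```

View pics/o5.png

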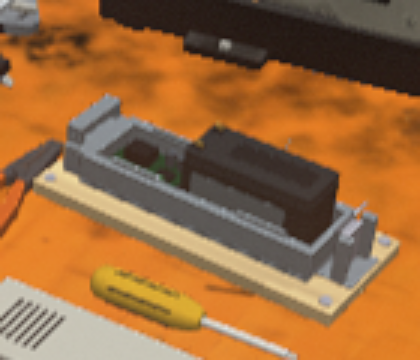

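View pics/w5c.png

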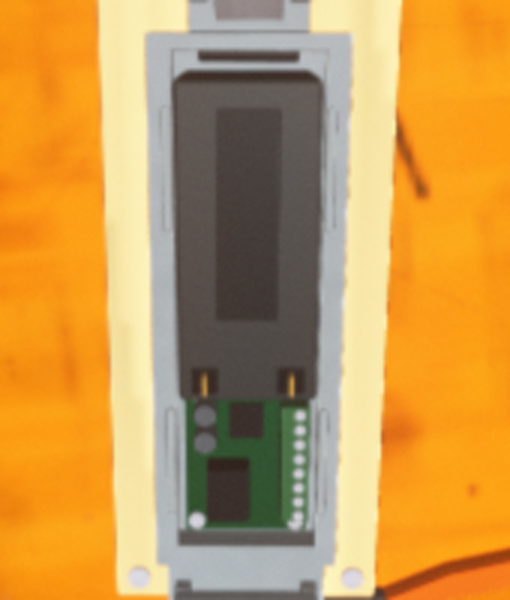

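```bash
cat > j.py <<'E'
from h import *
def T(t):
    M=np.eye(4);M[:3,:3]=R.from_euler('xyz',t[1],degrees=True).as_matrix();M[:3,3]=t[0];return M
def pw(f,t,P,off):
    C=np.array(f['tool_from_camera']).copy();C[:3,3]+=off[:3]
    V=np.linalg.inv(T(t)@C);c=P@V[:3,:3].T+V[:3,3];fl=210/np.tan(np.radians(f['fovy']/2))*(1+off[3])
    return c[:,:2]/c[:,2:]*fl+[f['cx'],f['cy']]
def P3(p,m):
    m=np.array(m)/1000;c,s=np.cos(p[2]),np.sin(p[2]);return np.c_[p[0]+c*m[:,0]-s*m[:,1],p[1]+s*m[:,0]+c*m[:,1],m[:,2]]
s1,W1,_,_=pickle.load(open('1.pkl','rb'));s2,W2=pickle.load(open('2.pkl','rb'));s5,W5,_,_=pickle.load(open('5.pkl','rb'));s4,W4,_,_=pickle.load(open('4.pkl','rb'))
t=lambda s:(s['tool_pos'],s['tool_rot'])
o=lambda x,y:(150+x/3.2,75+y/3.2)
c1=[((-120,50,12),o(46,20)),((120,50,12),o(757,110)),((120,-50,12),o(705,398)),((-120,-50,12),o(38,320)),((-92,32,36),o(107,85)),((-92,-32,36),o(100,287))]
o=lambda x,y:(200+x/3,120+y/3)
c5=[((-92,-32,36),o(146,33)),((-92,32,36),o(353,35)),((120,-50,12),o(118,593)),((120,50,12),o(375,597)),((92,-32,36),o(158,562)),((92,32,36),o(333,563))]
o=lambda x,y:(200+x/4.8,85+y/4.8)
c4=[((-120,-50,12),o(33,20)),((-120,50,12),o(763,25)),((-92,-32,36),o(147,236)),((-92,32,36),o(650,238))]
A=[(W1,t(s1),c1),(W5,t(s5),c5),(W4,t(s4),c4)]
o0=lambda x,y:(70+x/3.6,140+y/3.6)
W0=pickle.load(open('wrist0.pkl','rb'));t0=([.6245,0,.2303],[-179.89,.006,90.004])
v0=[((-92,32,46),o0(46,86)),((92,32,46),o0(695,120)),((92,-32,46),o0(686,331)),((-92,-32,46),o0(70,300))]
def r(x):
    out=[(pw(f,tt,P3(x[:3],[q[0] for q in l]),x[6:])-np.array([q[1] for q in l])).ravel() for f,tt,l in A]
    out.append((pw(W0,t0,P3(x[3:6],[q[0] for q in v0]),x[6:])-np.array([q[1] for q in v0])).ravel())
    out.append(x[6:9]/.003); out.append([x[9]/.02]); return np.concatenate(out)
if __name__=='__main__':
    z=least_squares(r,[.54,-.217,-.11,.515,0,-.05,0,0,0,0],loss='soft_l1',x_scale=[.01]*3+[.01]*3+[.01]*4);x=z.x
    print('ctl',x[:2]*1000,np.degrees(x[2]),'cover',x[3:5]*1000,np.degrees(x[5]),'off',np.round(x[6:],4));print(np.round(r(x),1).tolist())
    np.save('fit.npy',x)
E
python3 j.py
```

```text
ctl [ 539.51452787 -216.62806217] -6.7535693639505645 cover [511.67545957  -3.33722793] -2.9510665443430724 off [ 0.0001 -0.0008 -0.002  -0.003 ]
[0.1, 0.3, 0.2, 0.4, -1.0, 0.2, 0.5, 0.1, 0.1, -0.9, -0.1, -0.3, -0.4, 0.1, -0.1, -0.4, 0.2, 0.3, -0.3, -0.7, -0.2, 0.6, 0.9, 0.5, 0.0, 0.4, 0.2, -0.1, -0.4, -0.1, 0.2, -0.2, 0.3, -0.3, -0.4, -0.2, -0.1, 0.2, 0.2, 0.2, 0.0, -0.3, -0.7, -0.1]
```

>>> send_rows(motion=[[[0.0, 0.04, 0], [0, 0, 0.02], 1], [[0.001, 0.08, 0], [0, 0, 0.04], 1], [[0.001, 0.12, -0.01], [0, 0, 0.064], 1], [[0.002, 0.16, -0.03], [0, 0, 0.064], 1], [[0.002, 0.195, -0.05], [0, 0, 0.064], 1], [[0.002, 0.2098, -0.07], [0, 0, 0.064], 1], [[0.002, 0.2098, -0.08], [0, 0, 0.064], 1], [[0.002, 0.2098, -0.08], [0, 0, 0.064], 1], [[0.002, 0.2098, -0.08], [0, 0, 0.064], 1], [[0.002, 0.2098, -0.08], [0, 0, 0.064], 1]])

```text
t: 8.67
tool_pos: [0.5118, -0.005, 0.1136]
tool_rot: [-180.0, 0.0, 176.9]
contact_force: [0.2, -0.0, -0.0]
opening: 0.0854
```

```bash
python3 - <<'E'
from h import *
s=env.read_state();f=snap('wrist','w6')
pickle.dump((s,f),open('6.pkl','wb'));print(s['tool_pos'],s['tool_rot'],s['t'],s['opening'],s['contact_force'])
E
```

```text
[ 0.51181775 -0.00496976  0.11362474] [-1.79967717e+02  5.77291302e-03  1.76891071e+02] 8.6667 0.08539792961012026 [ 0.16771951 -0.00951014 -0.02376008]
```

View pics/w6.png

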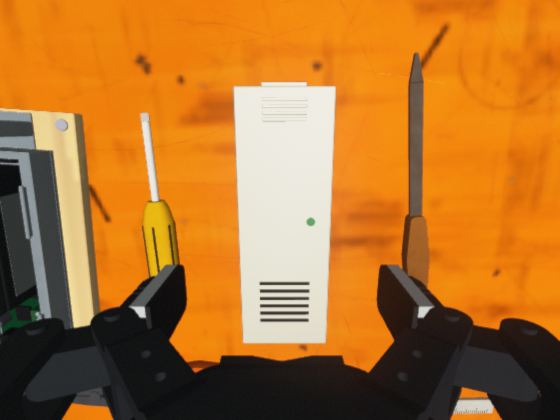

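```bash
python3 - <<'E'
from j import *
x=np.load('fit.npy');s,f=pickle.load(open('6.pkl','rb'));tt=t(s)
def back(uv,z):
    r=lambda p:(pw(f,tt,np.array([[p[0],p[1],z]]),x[6:])-uv).ravel()
    return least_squares(r,[.51,0]).x
for uv,z in [((177,230),.012),((178,260),.012),((172,205),.012),((150,150),.004),((409,215),.006),((404,265),.006)]: print(uv,back(np.array(uv),z)*1000)
v=[((-92,32,46),(335.5,87)),((-92,-32,46),(235,87)),((92,32,46),(327,344)),((92,-32,46),(243,344))]
r=lambda p:(pw(f,tt,P3(p,[q[0] for q in v]),x[6:])-np.array([q[1] for q in v])).ravel()
q=least_squares(r,[.51,0,-.05]);print(q.x[:2]*1000,np.degrees(q.x[2]),np.round(q.fun,1))
E
```

```text
(177, 230) [519.87713721 -90.63680918]
(178, 260) [545.86316128 -93.41719357]
(172, 205) [499.04499495 -91.72467534]
(150, 150) [ 455.98217316 -105.55680846]
(409, 215) [518.90445757  98.50020758]
(404, 265) [563.00188521  96.48407698]
[513.16752462  -3.06178574] -2.9396948889240533 [ 1.3  0.5 -1.2  0.8 -0.6 -1.   0.5 -0.9]
```

>>> send_rows(motion=[[[0.0005, 0.0017, -0.03], [0, 0, 0], 1], [[0.0005, 0.0017, -0.065], [0, 0, 0], 1], [[0.0005, 0.0017, -0.09], [0, 0, 0], 1], [[0.0005, 0.0017, -0.098], [0, 0, 0], 1], [[0.0005, 0.0017, -0.098], [0, 0, 0], 1], [[0.0005, 0.0017, -0.098], [0, 0, 0], 0.65], [[0.0005, 0.0017, -0.098], [0, 0, 0], 0.5], [[0.0005, 0.0017, -0.098], [0, 0, 0], 0.5], [[0.0005, 0.0017, -0.098], [0, 0, 0], 0.5], [[0.0005, 0.0017, -0.098], [0, 0, 0], 0.5], [[0.0005, 0.0017, -0.098], [0, 0, 0], 0.5]], force=60)

```text
t: 9.63
tool_pos: [0.5139, -0.0018, 0.0177]
tool_rot: [-180.0, 0.2, 177.0]
contact_force: [-1.4, -0.9, 7.5]
opening: 0.0627
```

```bash
python3 - <<'E'
from h import *
s=env.read_state();f=snap('wrist','w7');g=snap('side','d7')
pickle.dump((s,f,g),open('7.pkl','wb'));print(s['tool_pos'],s['tool_rot'],s['t'],s['opening'],s['contact_force'])
a=cv2.imread('pics/d7.png');c=cv2.imread('pics/w7.png')
cv2.imwrite('pics/o7.png',np.hstack([cv2.resize(a[150:300,230:400],None,fx=2.4,fy=2.4),c[60:420,140:430]]))
E
```

```text
[ 0.51391872 -0.00176438  0.01768592] [-179.99412283    0.24558235  177.0118187 ] 9.6333 0.06268077380917848 [-1.44085025 -0.86128887  7.49620544]
```

View pics/o7.png

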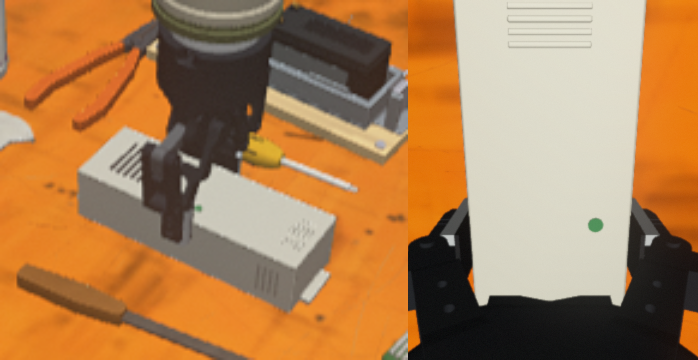

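```bash
cat > plan.py <<'E'
from j import *
x=np.load('fit.npy')
g=pickle.load(open('7.pkl','rb'))[0];Tg=T(t(g))
Tc=np.eye(4);yaw=g['tool_rot'][2]-180;Tc[:3,:3]=R.from_euler('z',yaw,degrees=True).as_matrix()
Tc[:3,3]=g['tool_pos']+Tc[:3,:3]@[-.0014,0,0];Tc[2,3]=0
TC=np.linalg.inv(Tg)@Tc
CT=np.eye(4);CT[:3,:3]=R.from_euler('z',x[2]).as_matrix();CT[:3,3]=[x[0],x[1],0]
def target(tx,tz,th,ty=0):
    M=np.eye(4);M[:3,:3]=R.from_euler('y',th,degrees=True).as_matrix()
    M[:3,3]=np.array([tx,ty,tz])/1000-M[:3,:3]@[.103,0,0]
    return CT@M@np.linalg.inv(TC)
def cur(s=None):
    s=s or env.read_state(); return T(t(s))
def delta(A,B):
    return np.round(B[:3,3]-A[:3,3],4),np.round(R.from_matrix(B[:3,:3]@A[:3,:3].T).as_rotvec(),4)
def where(s=None):
    M=np.linalg.inv(CT)@cur(s)@TC
    e=R.from_matrix(M[:3,:3]).as_euler('xyz',degrees=True); tip=M@[.103,0,0,1]; led=M@[-.1,0,0,1]
    print('tip',np.round(tip[:3]*1000,1),'ledge',np.round(led[:3]*1000,1),'rpy',np.round(e,2))
E
python3 - <<'E'
from plan import *
A=np.eye(4);A[:3,:3]=R.from_euler('xyz',[180,0,177.03],degrees=True).as_matrix();A[:3,3]=[.512,-.0016,.015]
B=target(88,70,11);print(delta(A,B),B[:3,3])
print(delta(B,target(90,39,11)))
E
```

```text
(array([ 0.0192, -0.214 ,  0.0917]), array([ 0.0158,  0.1871, -0.0658])) [ 0.53121384 -0.21564509  0.10674717]
(array([ 0.002 , -0.0002, -0.031 ]), array([0., 0., 0.]))
```

>>> send_rows(motion=[[[0, 0, 0.03], [0, 0, 0], 0.5], [[0, 0, 0.07], [0, 0, 0], 0.5], [[0.002, -0.01, 0.107], [0.002, 0.03, -0.01], 0.5], [[0.005, -0.04, 0.12], [0.005, 0.08, -0.03], 0.5], [[0.01, -0.08, 0.12], [0.01, 0.13, -0.05], 0.5], [[0.015, -0.12, 0.12], [0.0158, 0.187, -0.0658], 0.5], [[0.0192, -0.16, 0.12], [0.0158, 0.187, -0.0658], 0.5], [[0.0192, -0.195, 0.12], [0.0158, 0.187, -0.0658], 0.5], [[0.0192, -0.214, 0.115], [0.0158, 0.187, -0.0658], 0.5], [[0.0192, -0.214, 0.1], [0.0158, 0.187, -0.0658], 0.5], [[0.0192, -0.214, 0.092], [0.0158, 0.187, -0.0658], 0.5], [[0.0192, -0.214, 0.092], [0.0158, 0.187, -0.0658], 0.5]])

```text
t: 10.73
tool_pos: [0.5302, -0.2146, 0.1058]
tool_rot: [179.9, -10.9, 173.3]
contact_force: [-0.4, 1.3, -2.4]
opening: 0.063
```

>>> send_rows(motion=[[[0, 0, 0], [0, 0, 0], 0.5], [[0, 0, 0], [0, 0, 0], 0.5]])

```text
t: 10.9
tool_pos: [0.5319, -0.2142, 0.1082]
tool_rot: [180.0, -10.7, 173.4]
contact_force: [0.5, -0.1, -0.7]
opening: 0.0628
```

```bash
python3 - <<'E'
from plan import *
s=env.read_state();print(s['tool_pos'],s['tool_rot'],s['t'],s['opening'],s['contact_force'],s['wrist_torque']);where(s)
f=snap('wrist','w8');g=snap('side','d8');h=snap('scene','s8');pickle.dump((s,f,g,h),open('8.pkl','wb'))
print(delta(cur(s),target(91,38.5,11)))
a=cv2.imread('pics/d8.png');c=cv2.imread('pics/s8.png')
cv2.imwrite('pics/o8.png',np.hstack([cv2.resize(a[80:230,260:420],None,fx=2.5,fy=2.5),cv2.resize(c[100:250,250:410],None,fx=2.5,fy=2.5)]))
E
```

```text
[ 0.53185203 -0.21423558  0.1082027 ] [179.98239983 -10.69338317 173.38067086] 10.9 0.06280195763448723 [ 0.53510782 -0.12570487 -0.74136692] [ 0.00663907 -0.24941384 -0.00841916]
tip [88.5  1.7 71.6] ledge [-110.8    1.2  110.1] rpy [ 0.02 10.94  0.13]
(array([ 0.0023, -0.0018, -0.033 ]), array([-0.0003,  0.0011, -0.0023]))
```

View pics/o8.png

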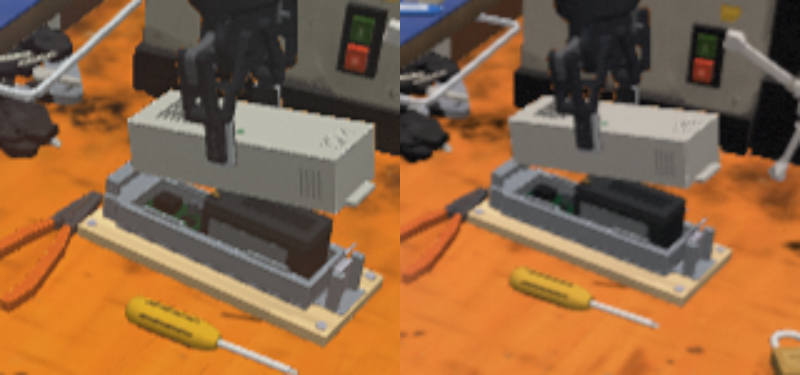

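View pics/w8.png

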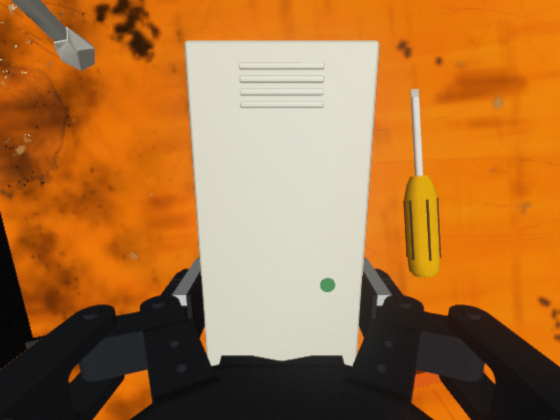

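>>> send_rows(motion=[[[0.001, -0.0018, -0.01], [0, 0.001, -0.002], 0.5], [[0.002, -0.0018, -0.02], [0, 0.001, -0.002], 0.5], [[0.0023, -0.0018, -0.026], [0, 0.001, -0.002], 0.5], [[0.0023, -0.0018, -0.029], [0, 0.001, -0.002], 0.5], [[0.0023, -0.0018, -0.029], [0, 0.001, -0.002], 0.5], [[0.0023, -0.0018, -0.029], [0, 0.001, -0.002], 0.5]])

```text
t: 11.55
tool_pos: [0.5333, -0.2173, 0.0779]
tool_rot: [-180.0, -10.9, 173.1]
contact_force: [0.2, -0.4, -0.7]
opening: 0.0629
```

```bash
python3 - <<'E'
from plan import *
s=env.read_state();print(s['t'],s['contact_force'],s['wrist_torque']);where(s)
f=snap('wrist','w9');g=snap('side','d9');h=snap('scene','s9');pickle.dump((s,f,g,h),open('9.pkl','wb'))
print(delta(cur(s),target(92,36,11)))
a=cv2.imread('pics/d9.png');c=cv2.imread('pics/s9.png')
M=np.linalg.inv(CT)@cur(s)@TC
def dr(im,f,u,v,w,hh,k):
    b=cv2.resize(im[v:v+hh,u:u+w],None,fx=k,fy=k,interpolation=cv2.INTER_CUBIC)
    for P,col in (([.103,.018,0],(0,0,255)),([.103,-.018,0],(0,0,255)),([.092,.032,0],(255,0,0))):
        q=CT@M@np.r_[P,1];p=(proj(f,q[:3])[0]-[u,v])*k;cv2.circle(b,tuple(int(i) for i in p),3,col,1)
    for P in ([.097,.0195,.036],[.097,-.0195,.036],[.097,.0195,.051]):
        q=CT@np.r_[P,1];p=(proj(f,q[:3])[0]-[u,v])*k;cv2.circle(b,tuple(int(i) for i in p),3,(0,255,0),1)
    return b
cv2.imwrite('pics/o9.png',np.hstack([dr(a,g,285,110,80,80,5),dr(c,h,265,130,80,80,5)]))
E
```

```text
11.55 [ 0.15705366 -0.44567472 -0.69189332] [-0.00262019 -0.28730277 -0.02002099]
tip [90.2 -1.6 41. ] ledge [-109.    -1.2   80.1] rpy [ 0.   11.1  -0.11]
(array([ 0.0019,  0.0012, -0.0051]), array([-0.0003, -0.0018,  0.0019]))
```

View pics/o9.png

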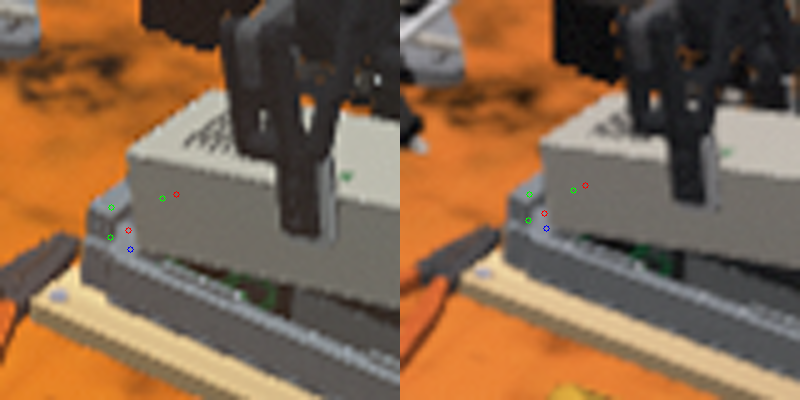

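>>> send_rows(motion=[[[0.001, 0.0012, -0.002], [0, -0.002, 0.002], 0.5], [[0.0017, 0.0012, -0.004], [0, -0.002, 0.002], 0.5], [[0.0017, 0.0012, -0.005], [0, -0.002, 0.002], 0.5], [[0.0017, 0.0012, -0.005], [0, -0.002, 0.002], 0.5], [[0.0017, 0.0012, -0.005], [0, -0.002, 0.002], 0.5]])

```text
t: 12.12
tool_pos: [0.5351, -0.2161, 0.0732]
tool_rot: [-180.0, -10.7, 173.3]
contact_force: [-0.2, -0.0, -1.8]
opening: 0.0629
```

```bash
python3 - <<'E'
from plan import *
s=env.read_state();print(s['t'],s['contact_force'],s['wrist_torque'],s['tool_pos']);where(s)
E
```

```text
12.1167 [-0.16337313 -0.02991601 -1.80638863] [-0.012592   -0.26594936 -0.01390395] [ 0.53509084 -0.21612827  0.07315123]
tip [91.9 -0.  36.5] ledge [-107.4   -0.    75.1] rpy [1.000e-02 1.096e+01 1.000e-02]
```

>>> send_rows(motion=[[[0, 0, -0.0005], [0, 0, 0], 0.5], [[0, 0, -0.001], [0, 0, 0], 0.5], [[0, 0, -0.001], [0, 0, 0], 0.5], [[0, 0, -0.001], [0, 0, 0], 0.5]])

```text
t: 12.45
tool_pos: [0.5352, -0.2162, 0.0724]
tool_rot: [-180.0, -10.7, 173.3]
contact_force: [-0.5, 0.1, -1.1]
opening: 0.0628
```

>>> send_rows(motion=[[[0, 0, -0.0005], [0, 0, 0], 0.5], [[0, 0, -0.001], [0, 0, 0], 0.5], [[0, 0, -0.001], [0, 0, 0], 0.5], [[0, 0, -0.001], [0, 0, 0], 0.5]])

```text
t: 12.78
tool_pos: [0.5351, -0.2162, 0.0717]
tool_rot: [-180.0, -10.7, 173.3]
contact_force: [-2.7, 1.0, 5.1]
opening: 0.0631
```

```bash
python3 - <<'E'
from plan import *
s=env.read_state();print(s['t'],s['contact_force'],s['wrist_torque'],s['tool_pos']);where(s)
g=snap('side','d10');h=snap('scene','s10')
a=cv2.imread('pics/d10.png');c=cv2.imread('pics/s10.png')
k=lambda im,u,v:cv2.resize(im[v:v+80,u:u+80],None,fx=5,fy=5,interpolation=cv2.INTER_CUBIC)
cv2.imwrite('pics/o10.png',np.hstack([k(a,285,110),k(c,265,130)]))
E
```

```text
12.7833 [-2.73300703  0.97432307  5.09574725] [0.16001132 0.38017114 0.01156627] [ 0.53511267 -0.21622359  0.07170272]
tip [92.  -0.1 35.1] ledge [-1.073e+02 -1.000e-01  7.360e+01] rpy [-0.   10.94  0.  ]
```

View pics/o10.png

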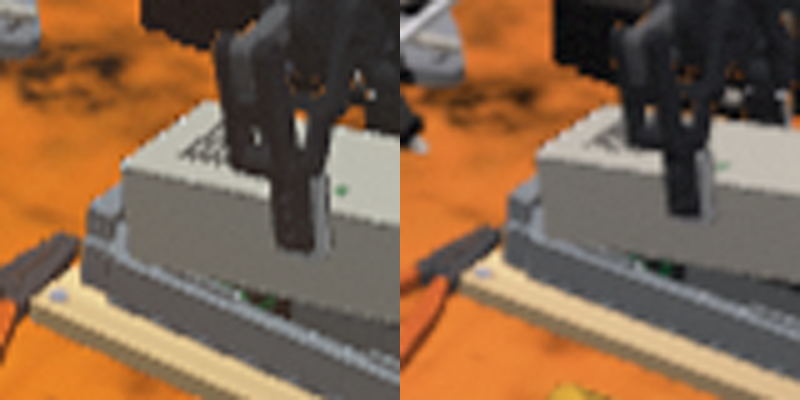

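>>> send_rows(motion=[[[0.002, -0.0002, 0], [0, 0, 0], 0.5], [[0.004, -0.0005, 0], [0, 0, 0], 0.5], [[0.006, -0.0007, 0], [0, 0, 0], 0.5], [[0.006, -0.0007, 0], [0, 0, 0], 0.5], [[0.006, -0.0007, 0], [0, 0, 0], 0.5]])

```text
t: 13.3
tool_pos: [0.5416, -0.2171, 0.0715]
tool_rot: [-180.0, -10.6, 173.2]
contact_force: [-1.6, -1.4, 4.5]
opening: 0.0629
```

```bash
python3 - <<'E'
from plan import *
s=env.read_state();print(s['t'],s['contact_force'],s['wrist_torque'],s['tool_pos']);where(s)
E
```

```text
13.3 [-1.61967567 -1.3826976   4.45670136] [-0.16219174 -0.14384583 -0.02347593] [ 0.54158678 -0.21711675  0.07149824]
tip [98.5 -0.3 34.9] ledge [-100.8   -0.2   73.3] rpy [-2.000e-02  1.088e+01 -1.000e-02]
```

Tip passes lip's front edge without resistance. Continue.

>>> send_rows(motion=[[[0.0015, -0.0002, 0], [0, 0, 0], 0.5], [[0.003, -0.0003, 0], [0, 0, 0], 0.5], [[0.005, -0.0005, 0], [0, 0, 0], 0.5], [[0.005, -0.0005, 0], [0, 0, 0], 0.5], [[0.005, -0.0005, 0], [0, 0, 0], 0.5]])

```text
t: 13.72
tool_pos: [0.5463, -0.2176, 0.0715]
tool_rot: [-180.0, -10.7, 173.2]
contact_force: [-2.0, 0.5, 4.5]
opening: 0.0631
```

```bash
python3 - <<'E'
from plan import *
s=env.read_state();print(s['t'],s['contact_force'],s['wrist_torque'],s['tool_pos']);where(s)
g=snap('side','d11');h=snap('scene','s11');w=snap('wrist','w11')
a=cv2.imread('pics/d11.png');c=cv2.imread('pics/s11.png')
k=lambda im,u,v:cv2.resize(im[v:v+80,u:u+80],None,fx=5,fy=5,interpolation=cv2.INTER_CUBIC)
cv2.imwrite('pics/o11.png',np.hstack([k(a,285,110),k(c,265,130)]))
E
```

```text
13.7167 [-2.02782269  0.52147554  4.52986531] [-0.0452285   0.06250765 -0.00388968] [ 0.54631749 -0.21756226  0.07150286]
tip [ 1.033e+02 -1.000e-01  3.490e+01] ledge [-96.   -0.1  73.3] rpy [-1.000e-02  1.092e+01 -0.000e+00]
```

View pics/o11.png

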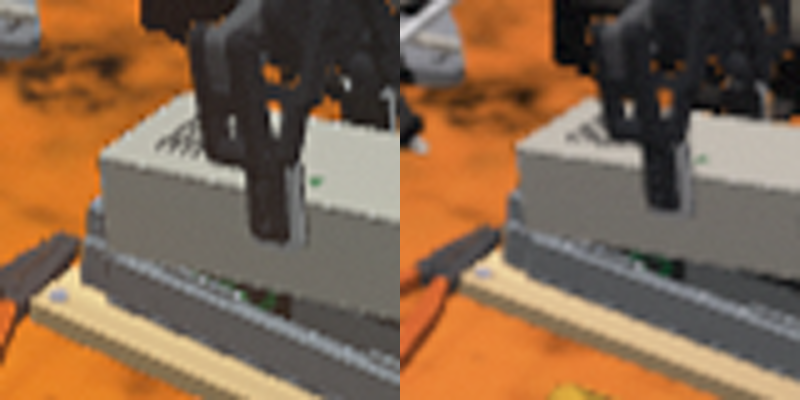

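>>> send_rows(motion=[[[0.001, -0.0001, 0], [0, 0, 0], 0.5], [[0.002, -0.0002, 0], [0, 0, 0], 0.5], [[0.003, -0.0003, 0], [0, 0, 0], 0.5], [[0.003, -0.0003, 0], [0, 0, 0], 0.5]])

```text
t: 14.2
tool_pos: [0.5474, -0.2177, 0.0716]
tool_rot: [180.0, -10.9, 173.2]
contact_force: [-11.2, 1.2, 11.0]
opening: 0.0627
```

```bash
python3 - <<'E'
from plan import *
s=env.read_state();print(s['t'],s['contact_force'],s['wrist_torque'],s['tool_pos']);where(s)
E
```

```text
14.2 [-11.2202497    1.15274115  11.01531873] [0.3834364  1.85681586 0.04430173] [ 0.54744148 -0.21766402  0.07163286]
tip [ 1.043e+02 -1.000e-01  3.460e+01] ledge [-94.9  -0.1  73.9] rpy [ 1.000e-02  1.115e+01 -2.000e-02]
```

```bash
cat > cmd.py <<'E'
from plan import *
A=np.eye(4);A[:3,:3]=R.from_euler('xyz',[180,0,177.03],degrees=True).as_matrix()
for v in [(.0158,.187,-.0658),(0,.001,-.002),(0,-.002,.002)]: A[:3,:3]=R.from_rotvec(v).as_matrix()@A[:3,:3]
A[:3,3]=[.5492,-.2177,.071]
E
python3 - <<'E'
from cmd import *
E
mv cmd.py cmdp.py; python3 - <<'E'
from cmdp import *
for tx,tz,th in [(102.3,35.3,11),(102.3,35.4,9),(102.3,35.4,7),(102.3,35.4,5),(102.3,35.4,3),(102.3,35.3,1),(102.3,35.2,0)]:
    B=target(tx,tz,th);print(th,[a.tolist() for a in delta(A,B)])
E
```

```text
11 [[-0.0038, 0.0004, 0.001], [0.0, 0.0011, -0.0]]
9 [[-0.005, 0.0005, -0.0022], [-0.0041, -0.0336, -0.0]]
7 [[-0.0061, 0.0006, -0.0057], [-0.0082, -0.0683, -0.0]]
5 [[-0.0071, 0.0008, -0.0091], [-0.0123, -0.1029, -0.0]]
3 [[-0.0079, 0.0009, -0.0126], [-0.0164, -0.1376, -0.0]]
1 [[-0.0087, 0.001, -0.0162], [-0.0205, -0.1723, -0.0]]
0 [[-0.009, 0.001, -0.0181], [-0.0226, -0.1896, -0.0]]
```

>>> send_rows(motion=[[[-0.0038, 0.0004, 0.001], [0, 0.001, 0], 0.5], [[-0.0044, 0.0004, -0.0006], [-0.002, -0.016, 0], 0.5], [[-0.005, 0.0005, -0.0022], [-0.0041, -0.0336, 0], 0.5], [[-0.0056, 0.0005, -0.004], [-0.0062, -0.051, 0], 0.5], [[-0.0061, 0.0006, -0.0057], [-0.0082, -0.0683, 0], 0.5], [[-0.0066, 0.0007, -0.0074], [-0.0103, -0.0856, 0], 0.5], [[-0.0071, 0.0008, -0.0091], [-0.0123, -0.1029, 0], 0.5], [[-0.0071, 0.0008, -0.0091], [-0.0123, -0.1029, 0], 0.5], [[-0.0071, 0.0008, -0.0091], [-0.0123, -0.1029, 0], 0.5]])

```text
t: 14.95
tool_pos: [0.542, -0.2167, 0.0621]
tool_rot: [-180.0, -4.8, 173.3]
contact_force: [-0.8, 0.0, -0.2]
opening: 0.0625
```

```bash
python3 - <<'E'
from plan import *
s=env.read_state();print(s['t'],s['contact_force'],s['wrist_torque'],s['tool_pos']);where(s)
g=snap('side','d12');h=snap('scene','s12');w=snap('wrist','w12')
a=cv2.imread('pics/d12.png');c=cv2.imread('pics/s12.png')
k=lambda im,u,v:cv2.resize(im[v:v+115,u:u+140],None,fx=2.8,fy=2.8,interpolation=cv2.INTER_CUBIC)
cv2.imwrite('pics/o12.png',np.hstack([k(a,285,110),k(c,265,120)]))
cv2.imwrite('pics/w12c.png',cv2.imread('pics/w12.png')[:200,130:430].repeat(2,0).repeat(2,1))
E
```

```text
14.95 [-0.84963614  0.02247268 -0.22249242] [-1.42592799e-02 -1.07674308e-01  5.70546815e-05] [ 0.54202925 -0.21671442  0.06211871]
tip [102.2   0.2  35.6] ledge [-100.1    0.2   53.4] rpy [0.   5.02 0.01]
```

View pics/o12.png

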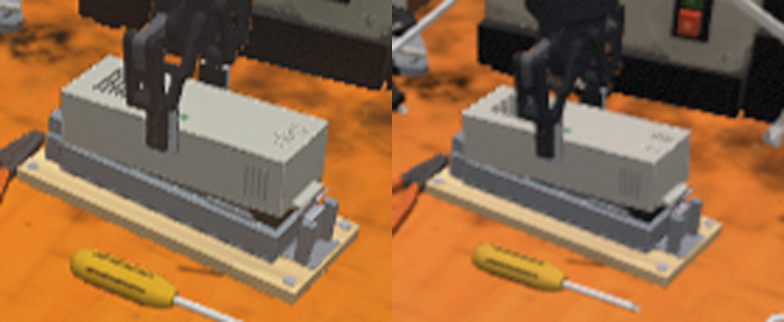

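View pics/w12c.png

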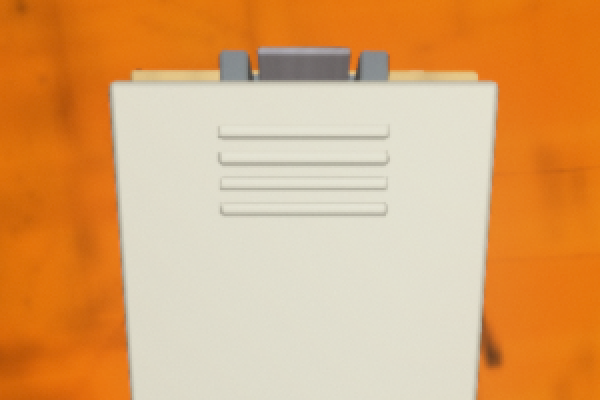

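>>> send_rows(motion=[[[-0.0004, 0, -0.0017], [-0.002, -0.017, 0], 0.5], [[-0.0008, 0.0001, -0.0035], [-0.0041, -0.0347, 0], 0.5], [[-0.0012, 0.0001, -0.0053], [-0.0062, -0.052, 0], 0.5], [[-0.0016, 0.0002, -0.0071], [-0.0082, -0.0694, 0], 0.5], [[-0.0019, 0.0002, -0.0085], [-0.0103, -0.0867, 0], 0.5], [[-0.0019, 0.0002, -0.0085], [-0.0103, -0.0867, 0], 0.5], [[-0.0019, 0.0002, -0.0085], [-0.0103, -0.0867, 0], 0.5]])

```text
t: 15.68
tool_pos: [0.5401, -0.2166, 0.0537]
tool_rot: [-180.0, 0.2, 173.3]
contact_force: [-1.0, 1.0, 1.5]
opening: 0.0632
```

```bash
python3 - <<'E'
from plan import *
s=env.read_state();print(s['t'],s['contact_force'],s['wrist_torque'],s['tool_pos']);where(s)
g=snap('side','d13');h=snap('scene','s13');w=snap('wrist','w13')
a=cv2.imread('pics/d13.png');c=cv2.imread('pics/s13.png')
k=lambda im,u,v:cv2.resize(im[v:v+115,u:u+140],None,fx=2.8,fy=2.8,interpolation=cv2.INTER_CUBIC)
cv2.imwrite('pics/o13.png',np.hstack([k(a,285,110),k(c,265,120)]))
cv2.imwrite('pics/w13c.png',cv2.imread('pics/w13.png')[:200,130:430].repeat(2,0).repeat(2,1))
E
```

```text
15.6833 [-1.01902063  1.00562059  1.54345484] [ 0.00508799  0.14275197 -0.04700462] [ 0.54012127 -0.21662741  0.05374851]
tip [1.022e+02 1.000e-01 3.600e+01] ledge [-1.008e+02  1.000e-01  3.610e+01] rpy [-0.    0.04  0.01]
```

View pics/o13.png

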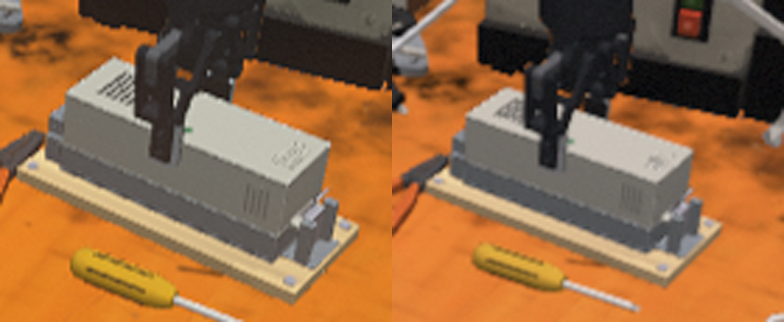

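View pics/w13c.png

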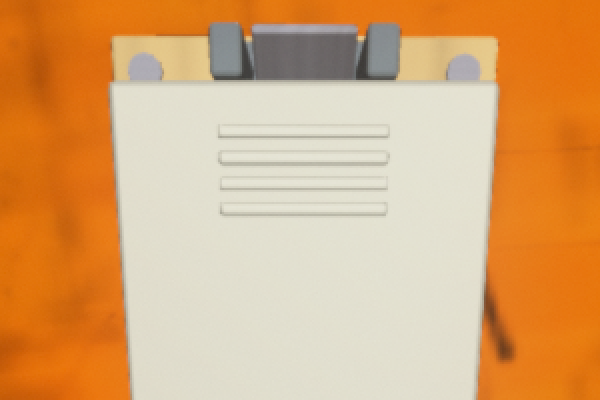

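>>> send_rows(motion=[[[0, 0, 0], [0, 0, 0], 0.9], [[0, 0, 0], [0, 0, 0], 1], [[0, 0, 0], [0, 0, 0], 1], [[0, 0, 0], [0, 0, 0], 1], [[0, 0, 0.03], [0, 0, 0], 1], [[0, 0, 0.065], [0, 0, 0], 1], [[0, 0, 0.1], [0, 0, 0], 1], [[-0.02, 0.002, 0.12], [0, 0, 0], 1], [[-0.05, 0.006, 0.12], [0, 0, 0], 0.5], [[-0.077, 0.009, 0.12], [0, 0, 0], 0], [[-0.077, 0.009, 0.12], [0, 0, 0], 0], [[-0.077, 0.009, 0.12], [0, 0, 0], 0]])

```text
t: 16.83
tool_pos: [0.4621, -0.2079, 0.1741]
tool_rot: [-180.0, 0.3, 173.2]
contact_force: [0.4, 0.5, -0.2]
opening: 0.0386
```

>>> send_rows(motion=[[[0, 0, 0], [0, 0, 0], 0], [[0, 0, 0], [0, 0, 0], 0], [[0, 0, 0], [0, 0, 0], 0], [[0, 0, 0], [0, 0, 0], 0]])

```text
t: 17.17
tool_pos: [0.4638, -0.2075, 0.1734]
tool_rot: [180.0, 0.2, 173.3]
contact_force: [0.6, -0.2, 0.6]
opening: -0.0002
```

```bash
python3 - <<'E'
from h import *
s=env.read_state();print(s['t'],s['contact_force'],s['tool_pos'],s['tool_rot'],s['opening'])
g=snap('side','d14');h=snap('scene','s14');w=snap('wrist','w14');pickle.dump((s,w,g,h),open('14.pkl','wb'))
a=cv2.imread('pics/d14.png');c=cv2.imread('pics/s14.png')
k=lambda im,u,v:cv2.resize(im[v:v+115,u:u+140],None,fx=2.8,fy=2.8,interpolation=cv2.INTER_CUBIC)
cv2.imwrite('pics/o14.png',np.hstack([k(a,285,110),k(c,265,120)]))
E
```

```text
17.1667 [ 0.62989737 -0.17846785  0.63506394] [ 0.46376568 -0.20751701  0.17338921] [179.99734853   0.22491462 173.28652701] -0.00021514898999881694
```

View pics/o14.png

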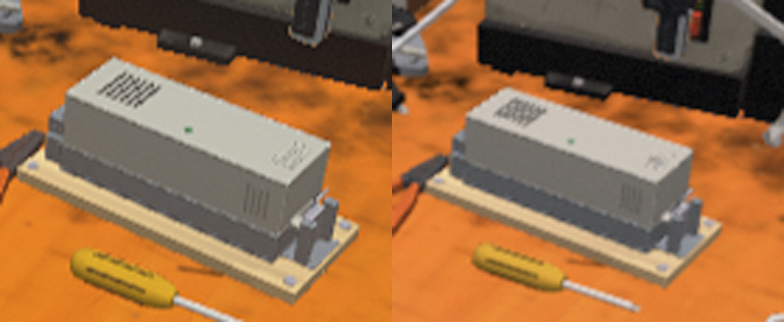

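View pics/w14.png

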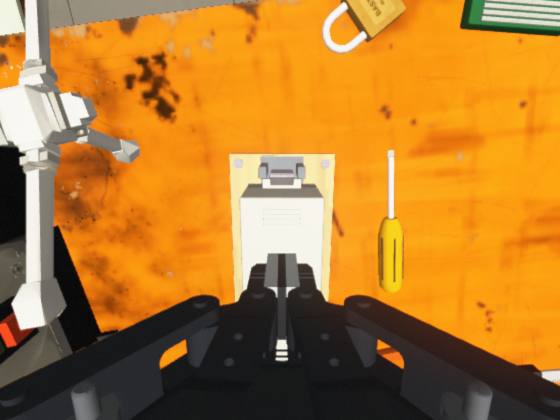

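>>> send_rows(motion=[[[0, 0, -0.03], [0, 0, 0], 0], [[0, 0, -0.06], [0, 0, 0], 0], [[0, 0, -0.078], [0, 0, 0], 0], [[0, 0, -0.085], [0, 0, 0], 0], [[0, 0, -0.088], [0, 0, 0], 0], [[0, 0, -0.091], [0, 0, 0], 0], [[0, 0, -0.091], [0, 0, 0], 0], [[0, 0, -0.091], [0, 0, 0], 0]])

```text
t: 17.98
tool_pos: [0.464, -0.208, 0.0838]
tool_rot: [-180.0, 0.4, 173.3]
contact_force: [0.5, -0.2, 1.5]
opening: -0.0001
```

>>> send_rows(motion=[[[0, 0, -0.001], [0, 0, 0], 0], [[0, 0, -0.002], [0, 0, 0], 0], [[0, 0, -0.003], [0, 0, 0], 0], [[0, 0, -0.004], [0, 0, 0], 0], [[0, 0, -0.004], [0, 0, 0], 0], [[0, 0, -0.004], [0, 0, 0], 0]])

```text
t: 18.48
tool_pos: [0.464, -0.208, 0.082]
tool_rot: [-179.9, 0.4, 173.2]
contact_force: [-9.4, 4.8, 27.7]
opening: 0.0001
```

>>> send_rows(motion=[[[0, 0, 0.004], [0, 0, 0], 0], [[0, 0, 0.03], [0, 0, 0], 0], [[0.01, 0, 0.07], [0, 0, 0], 0], [[0.04, 0, 0.1], [0, 0, 0], 0], [[0.075, 0, 0.1], [0, 0, 0], 0], [[0.075, 0, 0.1], [0, 0, 0], 0], [[0.075, 0, 0.1], [0, 0, 0], 0]])

```text
t: 19.07
tool_pos: [0.5397, -0.207, 0.1788]
tool_rot: [180.0, 0.3, 173.4]
contact_force: [0.1, 0.2, -0.4]
opening: 0.0
```

```bash
python3 - <<'E'
from h import *
s=env.read_state();print(s['t'],s['contact_force'],s['tool_pos'],s['tool_rot'],s['opening'])
g=snap('side','d15');h=snap('scene','s15');w=snap('wrist','w15');pickle.dump((s,w,g,h),open('15.pkl','wb'))
a=cv2.imread('pics/d15.png');c=cv2.imread('pics/s15.png');b=cv2.imread('pics/d14.png')
k=lambda im,u,v:cv2.resize(im[v:v+70,u:u+70],None,fx=5.7,fy=5.7,interpolation=cv2.INTER_CUBIC)
cv2.imwrite('pics/o15.png',np.hstack([k(b,360,155),k(a,360,155)]))
cv2.imwrite('pics/o15s.png',np.hstack([cv2.resize(a[110:225,285:425],None,fx=2.8,fy=2.8,interpolation=cv2.INTER_CUBIC),cv2.resize(c[120:235,265:405],None,fx=2.8,fy=2.8,interpolation=cv2.INTER_CUBIC)]))
w=cv2.imread('pics/w15.png');cv2.imwrite('pics/w15c.png',cv2.resize(w[50:250,180:380],None,fx=3,fy=3,interpolation=cv2.INTER_CUBIC))
E
```

```text
19.0667 [ 0.06890268  0.18882481 -0.43384938] [ 0.53973021 -0.20697582  0.17881273] [179.98938385   0.28871278 173.35263489] 2.2489583513906388e-05
```

View pics/o15.png

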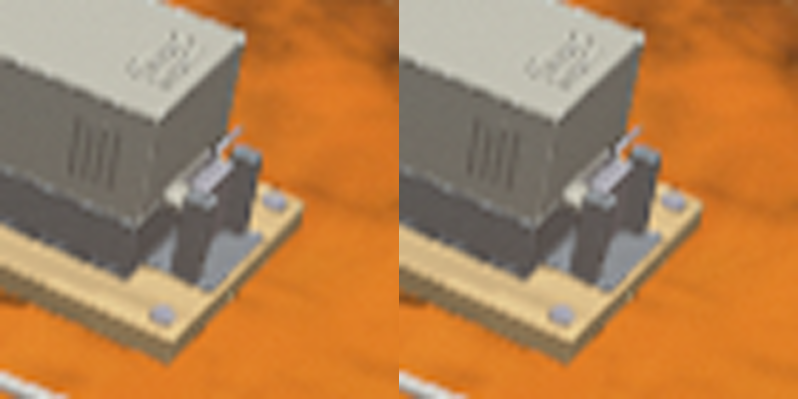

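View pics/o15s.png

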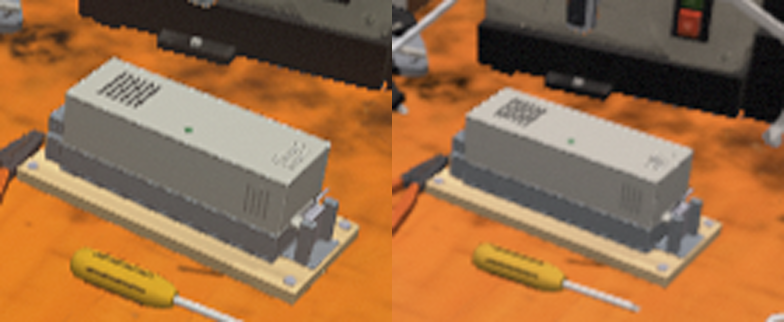

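View pics/w15c.png

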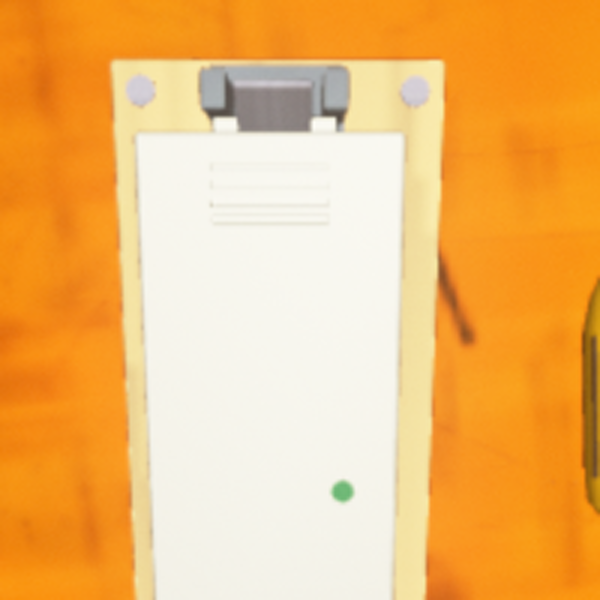

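```bash
python3 - <<'E'
from plan import *
s15,w15,g,h=pickle.load(open('15.pkl','rb'))
for n,(s,f),(u,v,k) in (('w4',(s4,W4),(200,85,4.8)),('w15',(s15,w15),(180,50,3)),('w5',(s5,W5),(0,0,1))):
    for X in (-106,-111):
        P=CT@np.array([X/1000,0,.062,1]);P2=CT@np.array([X/1000+.011,0,.0426,1]);P3_=CT@np.array([-.112,0,.047,1])
        q=[(pw(f,t(s),p[None,:3],x[6:])[0]-[u,v])*k for p in (P,P2,P3_)]
        print(n,X,[i.round(1).tolist() for i in q])
a=cv2.imread('pics/w15.png');b=cv2.imread('pics/w5.png')
r=lambda im,u,v:cv2.resize(im[v:v+50,u:u+70],None,fx=5.6,fy=5.6,interpolation=cv2.INTER_CUBIC)
cv2.imwrite('pics/o16.png',np.hstack([r(a,235,60),r(b,250,85)]))
E
```

```text
w4 -106 [[399.7, 104.5], [398.4, 211.4], [399.3, 59.3]]
w4 -111 [[399.9, 55.0], [398.6, 168.5], [399.3, 59.3]]
w15 -106 [[269.3, 75.0], [272.1, 129.9], [271.1, 59.9]]
w15 -111 [[269.1, 53.5], [272.0, 110.4], [271.1, 59.9]]
w5 -106 [[283.1, 114.0], [283.0, 127.8], [283.1, 107.5]]
w5 -111 [[283.1, 107.6], [283.0, 122.0], [283.1, 107.5]]
```

View pics/o16.png

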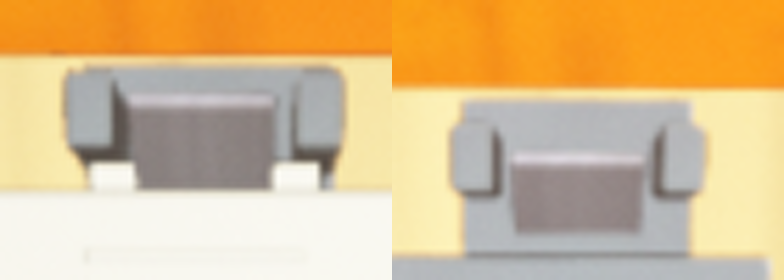

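>>> send_rows(motion=[[[0.035, -0.008, 0], [0, 0, 0], 0], [[0.07, -0.016, -0.02], [0, 0, 0], 0], [[0.076, -0.0177, -0.05], [0, 0, 0], 0], [[0.076, -0.0177, -0.08], [0, 0, 0], 0], [[0.076, -0.0177, -0.09], [0, 0, 0], 0], [[0.076, -0.0177, -0.094], [0, 0, 0], 0], [[0.076, -0.0177, -0.096], [0, 0, 0], 0], [[0.076, -0.0177, -0.098], [0, 0, 0], 0], [[0.076, -0.0177, -0.098], [0, 0, 0], 0], [[0.076, -0.0177, -0.098], [0, 0, 0], 0]])

```text
t: 20.05
tool_pos: [0.6148, -0.2256, 0.0825]
tool_rot: [-180.0, 0.4, 173.2]
contact_force: [-0.1, -0.5, -0.1]
opening: 0.0001
```

>>> send_rows(motion=[[[0, 0, -0.001], [0, 0, 0], 0], [[0, 0, -0.002], [0, 0, 0], 0], [[0, 0, -0.002], [0, 0, 0], 0], [[0, 0, -0.002], [0, 0, 0], 0]])

```text
t: 20.38
tool_pos: [0.6149, -0.2257, 0.0821]
tool_rot: [-179.9, 0.4, 173.2]
contact_force: [-6.9, 1.3, 16.0]
opening: -0.0001
```

>>> send_rows(motion=[[[0, 0, 0.01], [0, 0, 0], 0], [[0, 0, 0.05], [0, 0, 0], 0], [[0, 0.02, 0.09], [0, 0, 0], 0], [[0, 0.06, 0.12], [0, 0, 0], 0], [[0, 0.1, 0.14], [0, 0, 0], 0], [[0, 0.14, 0.15], [0, 0, 0], 0], [[0, 0.14, 0.15], [0, 0, 0], 0], [[0, 0.14, 0.15], [0, 0, 0], 0]])

```text
t: 21.05
tool_pos: [0.6155, -0.0786, 0.232]
tool_rot: [179.8, 0.5, 173.7]
contact_force: [0.6, 0.4, 0.7]
opening: -0.0003
```

```bash
python3 - <<'E'
from h import *
s=env.read_state();print(s['t'],s['contact_force'],s['tool_pos'])
snap('scene','s17');snap('side','d17')
a=cv2.imread('pics/d17.png');c=cv2.imread('pics/w5.png')
cv2.imwrite('pics/o17.png',cv2.resize(a[105:230,280:430],None,fx=4.8,fy=4.8,interpolation=cv2.INTER_CUBIC))
E
```

```text
21.05 [0.55816281 0.4042972  0.71565418] [ 0.61552572 -0.0785514   0.23204897]
```

View pics/o17.png

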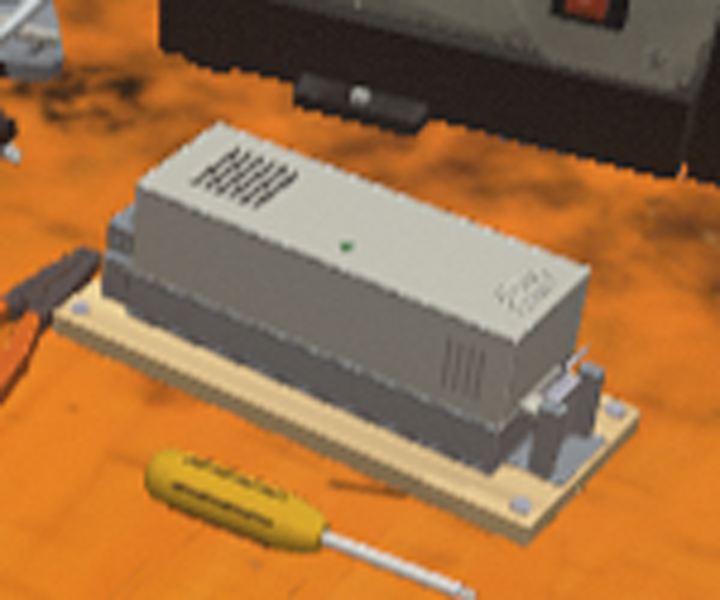

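View pics/s17.png

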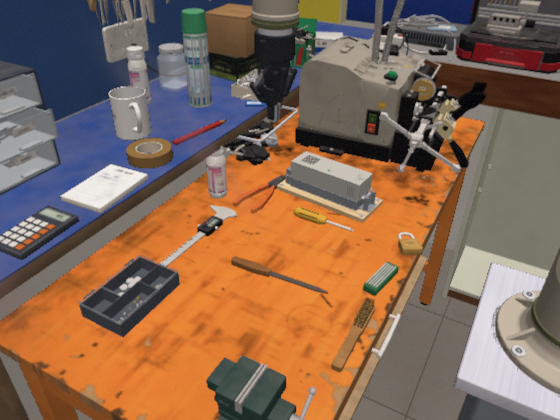

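The pictures show the cover level with an even seam, the catch over the ledge, and the tools where they were. I'm handing the job in.

```bash
python3 -c "
from station import env
print(env.close_job())"
```

```text
the job is handed in; nothing more can be done
None
```

The battery is in its bay and the cover is on and latched. I handed the job in at about 21 s of the 69 s allowed.

**What I did:** I set the battery upright between the stops, terminals towards the circuit board. I then tilted the cover about 11°, slid its tongue under the keeper until it met the stop, backed off about 2 mm and rotated it down. Finally I pressed the ridged end with about 28 N.

**Last checks:**
- **Battery:** it touched the floor at the height expected for lying flat. The wrist picture taken before the cover went on shows it between the stops, terminals towards the board.
- **Cover level:** touching the top gave z = 82.0 mm at the catch end and 82.1 mm at the keeper end, against 82 mm nominal. The seam looks even along the side facing the cameras.
- **Catch:** the wrist picture shows the nose over the ledge and, to within about 1–2 mm, back home. I did not do a pull test, so the latching is judged from the picture and the cover height.
- **Surroundings:** the file, screwdriver, pliers and caliper look unmoved. The highest force I read was about 28 N on pressing, and the arm was clear of everything at the end.

**Disagreement:** the fixed cameras placed objects about 4 mm lower in x than the wrist camera did. I used the wrist camera's values with a joint fit, and the fits and contacts agreed with them to about 1 mm.

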